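# Set the tube hold-down stop of a sampler track with a setting block

## Robot

A 7-joint arm with a two-finger parallel gripper is mounted at the origin on the work surface. World frame = base frame: x ahead of the robot, y to its left, z up, the work surface at z = 0. Lengths are in m, angles in rad, forces in N, time in s.
With the tool pointing down it reaches from about 0.4 to 0.875 m from the base axis. Payload 19.3 kg.
Tool frame: the origin (TCP) lies on the mounting face of the last link; the fingertips stand 173 mm ahead of it and the grasp point (between the pads) lies bot.grasp_offset ahead of it (bot.grasp_offset is the distance from the TCP to the grasp point, in m); z points along the fingers, x is the direction in which the jaws open and shut, and the axes are right-handed (so a half turn about z gives the same grasp; the last joint's range is limited). The gripper opens to 85 mm and grips with 20 to 120 N. Pads are 22 mm wide; open, the fingers measure 114 mm over their backs; the gripper's body (76 mm by 85 mm) begins 54 mm behind the grasp point. The pads swing forward as they close: fully open they stand 13 mm farther back than shut.
Start: joints at [-1.234, 0.521, -0.036, 1.599, 0.021, 1.021, -0.113], TCP at [0.247, 0.574, 0.405] pointing down, gripper open.
Joint ranges: [-2.91, 2.91], [-0.3, 2.13], [-1.5, 1.42], [0.17, 2.43], [-1.26, 4.41], [0.16, 1.93], [-2.52, 2.52]. Speed limits (rad/s): [1.89, 1.89, 2.39, 2.39, 3.01, 3.01, 3.01].

## Interface

Orientations are given as a unit quaternion [x, y, z, w].
In Python, from station import monitor, cams, order, bot gives the robot as it stands.
- The arm moves only by the tool step_arm, never from a script. Its argument "rows" is a list of rows, each a list of 5 numbers: the shift along the tool's x, y, z in units of 40 mm (1.0 is 40 mm), then the turn about the tool's z in units of 8 degrees (1.0 is 8 degrees), then the closure, from 0 (fully open) to 1 (shut). A call has 1 to 20 rows; each row shifts and turns the commanded pose from where the row before left it, along the tool's axes as they then stand; what a row does not reach is not made up. A row lasts 1/8 s, in which the tool goes at most 62.5 mm and 10.7 degrees, less where a joint would pass 70% of its speed; a pose out of reach is approached as far as the arm can. A call is refused whole if a number of a shift passes 1 or a number of a turn 1, either way. A call with a gripper value outside its range is refused whole. The fingers move at their own pace and stop on an object; the grip force is fixed at half the most. Time passes only in rows, so rows that do not move let the fingers close. It gives the time, the measured TCP pose, the force and the opening at its end, in the units of the state.
- monitor.read_state(): the state, without advancing time (a new reading comes with each control period).
- cams.snapshot(name): name is "scene" or "top" or "wrist"; returns (picture, depth): 480x640x3 uint8, blue, green, red; 480x640 float32, m along the optical axis (not along the pixel's ray), 0 where there is no reading.
- cams.camera_params(name): a dict with "fx", "fy", "cx", "cy" (pixels), "eye" and "attitude" of the camera in the world. Camera axes: x right, y down, z forward; pixel columns grow to the right and rows downward; lengths in m; the calibration is good to about 2 mm. The wrist camera is an equidistant fisheye: a pixel r from the principal point sees the ray r / f radians off the axis. A picture is of the moment at which its call begins: read the wrist's pose just before it. camera_params takes no time and is no camera call; for the wrist camera it gives the pose at the moment of the call.
- order.finish_job(): hands the job in, once; it reports no verdict.
Trained networks look in the newest picture that a camera, given by its name, has taken for a name from the list of things; names that differ only in an ending like _2 or _b are one class to them, and where a whole thing is asked for, a point or a joint stands for the part that bears it (a point fixed in the world has none). Each returns a list of dicts, best first, with "confidence" (0 to 1); they miss things now and then, are a little off and sometimes report something else, mostly with a low value. They report only what shows in the picture. A call takes as long as a camera call. They do not tell look-alikes from the thing itself.
- cams.recognise(camera, name): "point" ([column, row] in pixels, amid what is visible of it).
The state is a dict: "time_s": time; "q": joint angles; "dq": joint speeds; "joint_torque": joint torques, N m; "tcp_pos": TCP position; "ee_rot": TCP orientation; "wrist_force": force on the tool from outside, world axes, zero at the start; "torque": the same for the moment, N m; "grip_width": finger opening in m.
Only numpy, scipy, OpenCV 4.12 (cv2) and the standard library are available. Lean on these libraries where they do the work, as an engineer would, in place of code of your own. Each camera call takes 0.05 s, during which the arm holds its last target.

## Task

Take the orange-handled driver from its stand and turn the slotted stop screw on the sampler clockwise until its white nose just drags on the blue setting block that stands in the track beneath it: touching, lightly, not jammed down. Put the driver back upright in its stand, then draw the block by its yellow grip along the track out from under the stop, so that it drags under the nose as it goes, and leave it standing in the track clear of the stop. Turn the screw with the driver only, and do not disturb the tube rack, the bottle or the stapler.

Things in the scene. Friction and masses are not known exactly. Their poses are not given: they have to be found in the camera images.
- sampler: Fixed aluminium base 160 (x) x 340 (y) x 15 mm high. Origin on the bench under the point where nose and block meet; z up, y along the track (from -120 to +220 mm; x of the base -60 to +100). Track: a channel 45 mm wide (x -22.5 to +22.5), floor 15 mm above the bench, between a front lip 8 mm and a rear fence 16 mm above that floor; open at both ends.
- gate (a point): Middle of the top of the gate's column (white, blue cap), 34 (x) x 44 (y) mm, up to 115 mm above the bench, centred at x = 70, y = -65 mm of the sampler, behind the rear fence. A grey arm, 82 to 98 mm above the bench, runs from it to the boss that guides the stop screw over the track. The screw leans 30 degrees from vertical, head towards the sampler's -x; hold the driver in line with it.
- slot (a point): Brass square head of the stop screw, 30 x 30 x 14 mm, with a blind slot in its top: 18 mm long, 6.5 wide, 11 deep, mouth chamfered 1.5. Origin at the centre of the slot's mouth. z is the screw's axis, out of the head (up, leaning 30 degrees to the sampler's -x); x runs along the slot. Turns and sinks with the screw. At screw joint 0 the slot lies in the sampler's x-z plane.
- stop_screw (a joint): Turn of the stop screw, rad: grows clockwise as seen looking down on its head; range 0 to 3.25; stays where it is left (friction 0.06 N m, self-locking). Starts at 0.6 to 1.3. Each rad lowers screw, head and nose together 4 mm along the leaning axis. At 2.0 the nose just meets the top of the block in the track; past that it presses on it, some 2 N at 2.05, 5 N at 2.11. A light drag is at about 2.03 to 2.2.
- nose: White ball end of the stop, 6 mm radius, below the boss (it carries the screw); origin at the ball's centre, which is 56 mm above the bench when it touches the block. Does not turn.
- setting_block: Loose blue metal block 40 (x) x 150 (y) x 35 mm high, 0.35 kg, in the track, length along it. Origin at the centre of its underside. Yellow grip on top: 14 (x) x 26 (y) mm, from 35 to 80 mm above the underside, centred at y = +60. Starts with its origin 22 to 38 mm along +y of the sampler's, grip at the +y end; clear of the nose beyond 80 mm. Draw it towards +y.
- driver: Loose flat-blade driver, 140 mm long, 0.12 kg, upright in its stand, blade down. Origin at the middle of the blade's end; z along the driver to the handle. Blade 13 mm wide along its x, 3 thick along y (last 4 mm: 10.5 x 2.2), 16 long; shank 10 round up to 70 mm; orange square handle 24 x 24 from 70 to 140 mm, flats square to x and y.
- driver_tip (a point): The middle of the driver's blade end (same point as the driver's origin).
- stand: Fixed grey block 64 x 64 mm, 80 high, with an 18 mm square hole right through from the top, chamfered 3 mm. Origin on the bench under the hole's centre. Blade and shank go into the hole; the handle's foot rests on the top, so that the driver's origin is 10 mm above the bench.
- tube_rack: White rack of capped tubes, 70 x 140 x 81 mm, loose; leave alone. Origin at the centre of its underside.
- bottle: Small yellow bottle with blue cap, 48 mm across, 100 high, loose; leave alone. Origin at the centre of its underside.
- stapler: Blue stapler, 30 x 100 x 30 mm high, loose; leave alone. Origin at the centre of its underside.
There are look-alikes about, which are no part of the job. There is more than one size of the driver; the job needs the larger. There is more than one size of the setting_block; the one meant has the size given above.

How it is judged:
On the way, in this order (a step that is already met when the one before it is completed fails the run):
1. the driver's blade is in the slot of the stop screw, in line with it (distance between driver_tip and slot below 0.0125 m and z of driver_tip in the frame of slot below -0.004 m and angle between the z axis of driver and the z axis of slot, either way round below 0.2 rad), for 0.1 s.
2. with the driver still in the slot, the nose has come down to touch the block, which stands where it was (distance between driver_tip and slot below 0.0125 m and contact force between nose and setting_block above 0.5 N and value of joint stop_screw between 1.85 and 2.3 rad and distance of setting_block from where it was at the start of the episode below 0.01 m), for 0.1 s.
3. the driver is back in its stand and the block has not yet been drawn (horizontal distance between driver and stand below 0.008 m and z of driver in the frame of stand below 0.015 m and angle between driver's own z axis and vertical below 0.1 rad and contact force between the fingers and driver below 0.1 N and distance of setting_block from where it was at the start of the episode below 0.01 m), for 0.1 s.
4. the block is drawn along the track while it drags under the nose (contact force between nose and setting_block above 0.3 N and distance of setting_block from where it was at the start of the episode above 0.015 m and z of setting_block in the frame of sampler below 0.02 m and value of joint stop_screw between 1.85 and 2.3 rad), for 0.05 s.
At the end, for the whole second after the job is handed in: Screw turn 1.85 to 2.3 rad (first touch at 2.0). Block upright and still on the track floor, origin over 81 mm along +y of the sampler's and within 8 mm of the track's middle. Driver upright, still and fully down (within 5 mm) in its stand, within 8 mm of the hole's centre (value of joint stop_screw between 1.85 and 2.3 rad and y of setting_block in the frame of sampler above 0.081 m and x of setting_block in the frame of sampler between -0.008 and 0.008 m and z of setting_block in the frame of sampler below 0.02 m and angle between each of setting_block, driver's own z axis and vertical below 0.1 rad and linear speed of each of setting_block, driver below 0.02 m/s and horizontal distance between driver and stand below 0.008 m and z of driver in the frame of stand below 0.015 m).
It fails at once if the screw or stop is pushed by the fingers (contact force between the fingers and nose above 2 N).
It fails at once if the stop is jammed down hard on the block (value of joint stop_screw above 2.4 rad).
It fails at once if the tube rack is disturbed (moved more than 15 mm or tipped) (distance of tube_rack from where it was at the start of the episode above 0.015 m or angle between tube_rack's own z axis and vertical above 0.3 rad).
It fails at once if the bottle is disturbed (moved more than 15 mm or tipped) (distance of bottle from where it was at the start of the episode above 0.015 m or angle between bottle's own z axis and vertical above 0.3 rad).
It fails at once if the stapler is disturbed (moved more than 15 mm or tipped) (distance of stapler from where it was at the start of the episode above 0.015 m or angle between stapler's own z axis and vertical above 0.3 rad).
It also fails if it takes over 64 s, if anything falls off the work surface, if the arm or the gripper's body presses on something with over 40 N, if the wrist force passes 120 N, or if a joint passes its speed limit or range.

## Working session

There is one attempt and no reset: what is moved stays moved. The work goes in short steps, Python scripts to look and compute and a tool call to move; the robot and the scene stay as the last step left them, time stands still between calls to the robot, and variables do not carry over. Pictures are saved under pics/ and viewed, and the job is handed in when it is done.

Besides the shell and the picture viewer there is one more tool, called as name([rows], argument=value, ...), one row to a line, values as JSON. step_arm: Moves the arm, as the interface text tells. Its arguments: {"type":"object","properties":{"rows":{"type":"array"}},"required":["rows"]}

```bash
ls -la; mkdir -p pics; python3 - <<'E'
from station import monitor, cams, order, bot
import cv2
s=monitor.read_state()
for k,v in s.items(): print(k,v)
print(bot.grasp_offset, dir(bot))
for n in ["scene","top","wrist"]:
    p,d=cams.snapshot(n); cv2.imwrite(f"pics/{n}0.png",p); print(n,cams.camera_params(n))
    import numpy as np; np.save(f"pics/{n}0.npy",d)
E
```

```text
total 12
drwxr-xr-x  3 agent agent 4096 Dec  7 14:13 .
drwxr-xr-x 23 root  root  4096 Dec  7 14:13 ..
drwxr-xr-x  2 agent agent 4096 Dec  7 14:13 pics
time_s 0.0
q [-1.23422753  0.52197328 -0.03635785  1.60002078  0.02120867  1.02107967
 -0.1127969 ]
dq [-0.0005443   0.00205983 -0.00266197  0.00053101 -0.00040838  0.00040144
 -0.00053962]
joint_torque [-1.08827062e-03 -9.27125216e+01  1.97911575e+00 -3.69933379e+01
  1.77669228e-02  8.13496008e-03 -1.42494784e-06]
tcp_pos [0.24722738 0.57386264 0.40414609]
ee_rot [ 8.35350561e-01  5.49717327e-01 -4.37404123e-04  3.29953128e-04]
wrist_force [ 0.93753347  0.62125315 -0.18404868]
torque [ 0.00228514 -0.00057758  0.00515924]
grip_width 0.08543003628681722
0.1547 ['Unreachable', '__class__', '__delattr__', '__dict__', '__dir__', '__doc__', '__eq__', '__format__', '__ge__', '__getattribute__', '__getstate__', '__gt__', '__hash__', '__init__', '__init_subclass__', '__le__', '__lt__', '__module__', '__ne__', '__new__', '__reduce__', '__reduce_ex__', '__repr__', '__setattr__', '__sizeof__', '__str__', '__subclasshook__', '__weakref__', 'grasp_offset']
scene {'fx': 587.2610691590784, 'fy': 587.2610691590784, 'cx': 315.00654790273444, 'cy': 239.06643519223394, 'eye': array([ 1.03047507, -0.76953198,  1.00095802]), 'attitude': array([ 0.88558822,  0.24923106, -0.09817785, -0.37944497])}
top {'fx': 596.749738965612, 'fy': 596.749738965612, 'cx': 318.56759806390744, 'cy': 236.30370955068082, 'eye': array([0.23399454, 0.05123339, 1.57703543]), 'attitude': array([-0.67745434,  0.72762593, -0.07683943,  0.07557662])}
wrist {'fx': 371.64829954431775, 'fy': 371.64829954431775, 'cx': 321.25656107442956, 'cy': 238.2157857304732, 'eye': array([0.17752683, 0.60296909, 0.373485  ]), 'attitude': array([0.82578086, 0.5436341 , 0.08202671, 0.12577583])}
```

View pics/scene0.png

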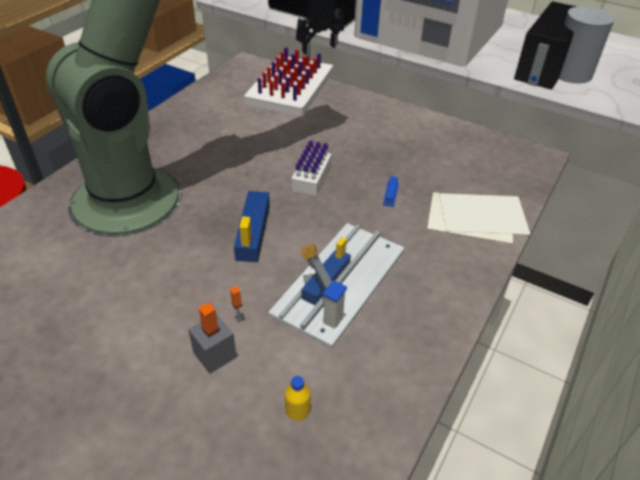

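View pics/top0.png

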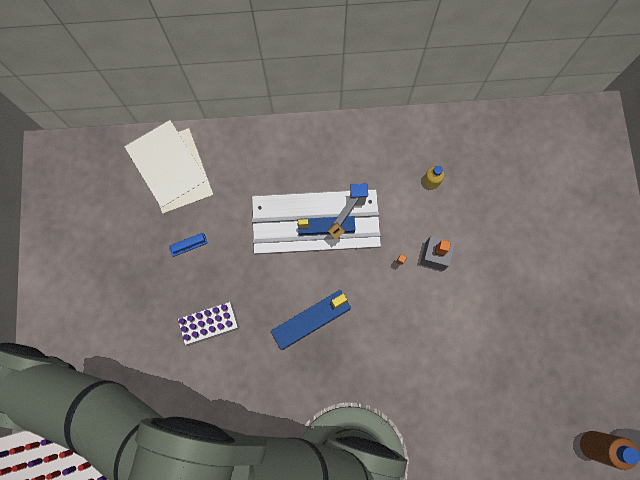

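View pics/wrist0.png

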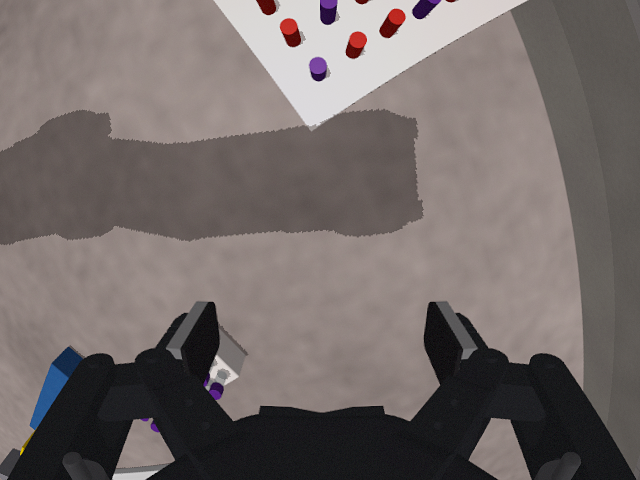

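```bash
cat > h.py <<'E'
import numpy as np, cv2
from scipy.spatial.transform import Rotation as R
from station import monitor, cams, order, bot
def ray(cp,name,px):
    u=(np.asarray(px,float)-[cp['cx'],cp['cy']])/[cp['fx'],cp['fy']]
    if name=='wrist':
        r=np.hypot(*u); s=np.sinc(r/np.pi) if r>0 else 1
        d=np.array([u[0]*s,u[1]*s,np.cos(r)])
    else: d=np.array([u[0],u[1],1.])
    return d
def p3(cp,name,px,z):   # depth along axis -> world
    d=ray(cp,name,px); return cp['eye']+R.from_quat(cp['attitude']).apply(d*z/d[2])
def atz(cp,name,px,h):  # intersect with plane z=h
    d=R.from_quat(cp['attitude']).apply(ray(cp,name,px)); t=(h-cp['eye'][2])/d[2]; return cp['eye']+t*d
def proj(cp,name,P):
    c=R.from_quat(cp['attitude']).inv().apply(np.atleast_2d(P)-cp['eye'])
    if name=='wrist':
        rr=np.hypot(c[:,0],c[:,1]); th=np.arctan2(rr,c[:,2]); k=np.where(rr>1e-9,th/np.maximum(rr,1e-9),1)
        uv=c[:,:2]*k[:,None]
    else: uv=c[:,:2]/c[:,2:]
    return uv*[cp['fx'],cp['fy']]+[cp['cx'],cp['cy']]
def cloud(cp,name,D):
    v,u=np.mgrid[0:480,0:640]
    a=(u-cp['cx'])/cp['fx']; b=(v-cp['cy'])/cp['fy']
    if name=='wrist':
        r=np.hypot(a,b); s=np.sinc(r/np.pi); z=np.cos(r); a=a*s/z;b=b*s/z
    P=np.stack([a*D,b*D,D],-1)
    return R.from_quat(cp['attitude']).apply(P.reshape(-1,3)).reshape(480,640,3)+cp['eye']
E
python3 - <<'E'
from h import *
for n in ["scene","top"]:
    p,d=cams.snapshot(n); cp=cams.camera_params(n)
    W=cloud(cp,n,d); np.save(f'pics/{n}_W.npy',W)
    for t in ["sampler","gate","slot","nose","setting_block","driver","stand","tube_rack","bottle","stapler"]:
        for r in cams.recognise(n,t):
            u,v=[int(round(x)) for x in r['point']]
            print(n,t,round(r['confidence'],2),(u,v),W[min(v,479),min(u,639)].round(3))
print(monitor.read_state()['time_s'])
E
```

```text
scene sampler 0.91 (340, 285) [ 0.677 -0.059  0.113]
scene sampler 0.44 (210, 319) [ 0.52  -0.276  0.132]
scene gate 0.96 (339, 288) [ 0.679 -0.067  0.113]
scene slot 0.51 (337, 289) [ 0.678 -0.073  0.115]
scene nose 0.54 (310, 251) [ 0.58  -0.016  0.122]
scene setting_block 0.83 (332, 270) [0.615 0.021 0.051]
scene setting_block 0.7 (249, 226) [ 0.41  -0.002  0.1  ]
scene setting_block 0.61 (312, 167) [0.398 0.293 0.074]
scene driver 0.85 (211, 318) [ 0.521 -0.274  0.134]
scene driver 0.7 (237, 299) [ 0.495 -0.167  0.064]
scene stand 0.71 (216, 346) [ 0.536 -0.288  0.073]
scene stand 0.41 (211, 317) [ 0.519 -0.271  0.132]
scene tube_rack 0.78 (312, 167) [0.398 0.293 0.074]
scene bottle 0.92 (298, 398) [ 0.727 -0.298  0.068]
scene stapler 0.72 (390, 196) [0.601 0.35  0.025]
top sampler 0.84 (312, 217) [0.628 0.05  0.027]
top gate 0.75 (315, 218) [0.617 0.042 0.056]
top slot 0.72 (333, 230) [ 0.567 -0.     0.12 ]
top nose 0.63 (336, 232) [ 0.562 -0.007  0.115]
top setting_block 0.88 (310, 319) [0.356 0.073 0.05 ]
top setting_block 0.81 (325, 226) [0.596 0.018 0.047]
top setting_block 0.53 (442, 248) [ 0.495 -0.259  0.154]
top driver 0.61 (385, 286) [ 0.43  -0.128  0.017]
top driver 0.56 (441, 248) [ 0.497 -0.258  0.148]
top stand 0.83 (436, 257) [ 0.486 -0.257  0.082]
top tube_rack 0.85 (207, 322) [0.364 0.329 0.086]
top tube_rack 0.43 (335, 231) [ 0.565 -0.005  0.113]
top tube_rack 0.36 (335, 235) [ 0.556 -0.004  0.111]
top bottle 0.59 (433, 176) [ 0.703 -0.275  0.078]
top stapler 0.58 (188, 246) [0.572 0.384 0.027]
1.25
```

```bash
python3 - <<'E'
from h import *
cp=cams.camera_params('wrist'); s=monitor.read_state(); T=R.from_quat(s['ee_rot'])
print('cam in tool',T.inv().apply(cp['eye']-s['tcp_pos']),'axes',(T.inv()*R.from_quat(cp['attitude'])).as_matrix().round(3))
W=np.load('pics/top_W.npy')
m=(abs(W[...,0]-.49)<.08)&(abs(W[...,1]+.26)<.08)&(W[...,2]>.07)&(W[...,2]<.09)
r=cv2.minAreaRect(W[m][:,:2].astype(np.float32)); print('stand top',r,m.sum())
m=(abs(W[...,0]-.49)<.08)&(abs(W[...,1]+.26)<.08)&(W[...,2]>.14)
r=cv2.minAreaRect(W[m][:,:2].astype(np.float32)); print('driver top',r,m.sum(),W[m].mean(0))
m=(abs(W[...,0]-.61)<.15)&(abs(W[...,1]-.05)<.25)&(W[...,2]>.009)&(W[...,2]<.04)
r=cv2.minAreaRect(W[m][:,:2].astype(np.float32)); print('sampler',r,m.sum())
p=cv2.imread('pics/top0.png'); cv2.imwrite('pics/top0z.png',cv2.resize(p[170:300,230:470],None,fx=3.3,fy=3.3,interpolation=cv2.INTER_CUBIC))
E
```

```text
cam in tool [-0.00088228 -0.07555068  0.03078232] axes [[ 1.     0.    -0.   ]
 [-0.     0.955  0.297]
 [ 0.    -0.297  0.955]]
stand top ((0.5027545094490051, -0.2681058943271637), (0.0655842274427414, 0.06662677973508835), 70.21499633789062) 473
driver top ((0.5032628774642944, -0.2681857645511627), (0.02472660504281521, 0.025623725727200508), 71.41056060791016) 108 [ 0.50188969 -0.26694487  0.1490711 ]
sampler ((0.6184302568435669, 0.046473413705825806), (0.46892204880714417, 0.29853060841560364), 87.56622314453125) 5718
```

View pics/top0z.png

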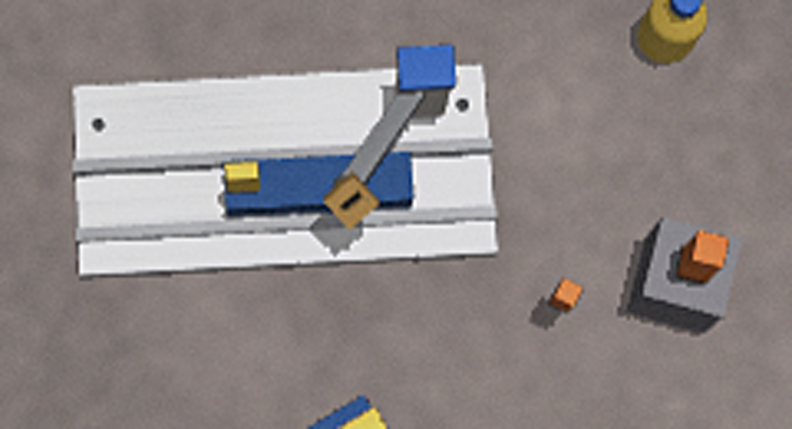

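step_arm([
  [-0.59,1,0,0,0],
  [-0.59,1,0,0,0],
  [-0.59,1,0,0,0],
  [-0.59,1,0,0,0],
  [-0.59,1,0,0,0],
  [-0.59,1,0,0,0],
  [-0.59,1,0,0,0],
  [-0.59,1,0,0,0],
  [-0.59,1,0,0,0],
  [-0.59,1,0,0,0],
])

```text
time_s: 2.5
tcp_pos: [0.522, 0.1977, 0.4049]
ee_rot: [0.835, 0.55, 0.0, 0.0]
wrist_force: [0.2, 0.7, -0.2]
grip_width: 0.0852
```

step_arm([
  [-0.91,0.36,0,0,0],
  [-0.91,0.36,0,0,0],
  [-0.91,0.36,0,0,0],
  [-0.91,0.36,0,0,0],
])

```text
time_s: 3.0
tcp_pos: [0.5164, 0.0412, 0.4048]
ee_rot: [0.835, 0.55, 0.0, 0.0]
wrist_force: [0.7, 0.3, -0.6]
grip_width: 0.0853
```

```bash
python3 - <<'E'
from h import *
cp=cams.camera_params('wrist'); p,d=cams.snapshot('wrist'); cv2.imwrite('pics/w1.png',p); np.save('pics/w1.npy',d); np.save('pics/w1W.npy',cloud(cp,'wrist',d))
import pickle; pickle.dump(cp,open('pics/w1.pkl','wb')); s=monitor.read_state(); print(s['tcp_pos'],s['q'])
E
```

```text
[0.51617159 0.03617632 0.40497349] [-0.27050175  0.35225532  0.10976971  1.8856692  -0.04533892  0.90621004
  1.01970775]
```

View pics/w1.png

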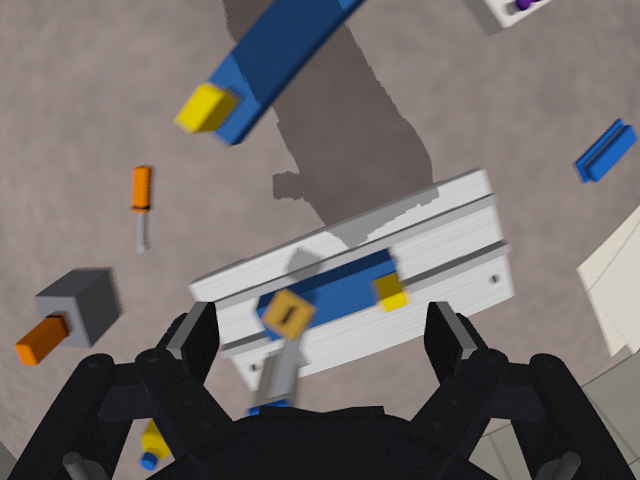

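```bash
python3 - <<'E'
from h import *
for f in ['w1W','top_W']:
    W=np.load(f'pics/{f}.npy'); 
    reg=(abs(W[...,0]-.61)<.14)&(abs(W[...,1]-.05)<.22)
    im=cv2.imread('pics/w1.png' if f=='w1W' else 'pics/top0.png').astype(int)
    def rect(m,n):
        k=m.astype(np.uint8); k=cv2.morphologyEx(k,cv2.MORPH_OPEN,np.ones((2,2),np.uint8))
        nn,l,st,_=cv2.connectedComponentsWithStats(k)
        i=1+np.argmax(st[1:,4]); m=l==i
        r=cv2.minAreaRect(W[m][:,:2].astype(np.float32)); print(f,n,np.round(r[0],4),np.round(r[1],4),round(r[2],2),m.sum(),W[m].mean(0).round(4))
    blue=(im[...,0]>im[...,2]+40)&(im[...,0]>im[...,1]+25)
    z=W[...,2]
    rect(reg&blue&(z>.042)&(z<.058),'blocktop')
    yel=(im[...,2]>150)&(im[...,0]<90)&(im[...,1]>120)
    rect(reg&yel&(z>.088)&(z<.10),'griptop')
    white=(im.min(-1)>110)
    rect(reg&white&(z>.008)&(z<.040),'base')
    rect(reg&(z>.027)&(z<.036),'fence')
    rect(reg&(z>.020)&(z<.0265),'lip')
    brass=(im[...,2]>im[...,0]+50)&(im[...,2]<230)
    m=reg&brass&(z>.1)&(z<.16)&~yel; print('brass',m.sum(),W[m].mean(0),W[m].min(0),W[m].max(0))
    rect(reg&blue&(z>.105)&(z<.125),'cap')
E
```

```text
w1W blocktop [0.5574 0.0552] [0.0888 0.205 ] 58.8 2952 [0.5994 0.0326 0.0513]
w1W griptop [0.5524 0.0687] [0.2114 0.022 ] 1.5 293 [0.6056 0.0716 0.0922]
w1W base [0.6397 0.1119] [0.2567 0.3   ] 61.61 15279 [0.6418 0.1038 0.019 ]
w1W fence [0.5812 0.1089] [0.2601 0.1033] 37.69 1105 [0.6335 0.1499 0.0306]
w1W lip [0.5181 0.0561] [0.3385 0.1439] 87.65 3337 [0.5774 0.0503 0.0237]
brass 436 [ 0.56793361 -0.00635651  0.11647778] [ 0.54931143 -0.0212844   0.10635897] [0.58383176 0.01042747 0.12876111]
w1W cap [0.5575 0.0055] [0.023  0.2557] 54.54 105 [ 0.6171 -0.0377  0.1601]
top_W blocktop [0.433  0.0652] [0.0966 0.3871] 80.02 365 [0.5949 0.0326 0.0603]
top_W griptop [0.6087 0.0637] [0.0031 0.0146] 78.74 6 [0.6069 0.0637 0.0762]
top_W base [0.4278 0.0413] [0.3415 0.3879] 89.18 2730 [0.5717 0.0506 0.0206]
top_W fence [0.6182 0.0856] [0.0486 0.0258] 84.84 53 [0.6241 0.0861 0.0385]
top_W lip [0.5705 0.1838] [0.0149 0.0044] 89.78 14 [0.5708 0.1844 0.0215]
brass 45 [ 0.57229547 -0.00369511  0.11901641] [ 0.5527636  -0.02778648  0.1005325 ] [0.60047927 0.07659275 0.13750431]
top_W cap [ 0.6812 -0.0825] [0.0501 0.0643] 85.36 216 [ 0.6669 -0.0772  0.1077]
```

```bash
cat > fit.py <<'E'
from h import *
def fit(W,im,tag=''):
    reg=(abs(W[...,0]-.61)<.14)&(abs(W[...,1]-.05)<.22)
    im=im.astype(int); z=W[...,2]; out={}
    def rect(m,n):
        k=cv2.morphologyEx(m.astype(np.uint8),cv2.MORPH_OPEN,np.ones((3,3),np.uint8))
        nn,l,st,_=cv2.connectedComponentsWithStats(k)
        if nn<2: return
        m=(l==1+np.argmax(st[1:,4]))
        r=cv2.minAreaRect(W[m][:,:2].astype(np.float32)); print(tag,n,np.round(r[0],4),np.round(r[1],4),round(r[2],2),m.sum(),W[m].mean(0).round(4))
    blue=(im[...,0]>im[...,2]+40)&(im[...,0]>im[...,1]+25)
    yel=(im[...,2]>150)&(im[...,0]<90)&(im[...,1]>120)
    rect(reg&blue&(z>.042)&(z<.058),'blocktop')
    rect(reg&yel&(z>.088)&(z<.10),'griptop')
    white=(im.min(-1)>110)
    rect(reg&white&(z>.008)&(z<.040),'base')
    rect(reg&(z>.027)&(z<.036),'fence')
    rect(reg&(z>.020)&(z<.0265),'lip')
    rect(reg&blue&(z>.105)&(z<.125),'cap')
    brass=(im[...,2]>im[...,0]+50)&(im[...,2]<230)&~yel
    m=reg&brass&(z>.1)&(z<.16); rect(m,'brass')
E
python3 - <<'E'
from fit import *
fit(np.load('pics/w1W.npy'),cv2.imread('pics/w1.png'),'w1')
fit(np.load('pics/top_W.npy'),cv2.imread('pics/top0.png'),'top')
p=cv2.imread('pics/w1.png'); cv2.imwrite('pics/w1z.png',cv2.resize(p[230:430,180:520],None,fx=2.3,fy=2.3,interpolation=cv2.INTER_CUBIC))
E
```

```text
w1 blocktop [0.6026 0.0355] [0.0983 0.0408] 89.41 2948 [0.5987 0.0319 0.0496]
w1 griptop [0.6033 0.0709] [0.0189 0.0132] 89.38 287 [0.6027 0.0712 0.0948]
w1 base [0.6649 0.0749] [0.2728 0.0791] 88.96 9429 [0.6685 0.0829 0.017 ]
w1 fence [0.6326 0.1512] [0.1214 0.012 ] 89.24 1097 [0.6318 0.1493 0.0307]
w1 lip [0.5773 0.0499] [0.3245 0.0145] 89.15 3096 [0.5757 0.0527 0.0229]
w1 cap [ 0.6548 -0.0631] [0.0209 0.004 ] 79.86 91 [ 0.6553 -0.0624  0.111 ]
w1 brass [ 0.5687 -0.0111] [0.0104 0.0186] 33.76 230 [ 0.5691 -0.0117  0.1145]
top blocktop [0.6   0.033] [0.0854 0.0411] 88.17 341 [0.6005 0.0329 0.0497]
top base [0.5822 0.0423] [0.3397 0.0844] 89.01 2664 [0.5755 0.0543 0.016 ]
top fence [0.6286 0.1892] [0.0168 0.007 ] 85.56 21 [0.6287 0.1892 0.0307]
top lip [ 0.5686 -0.0982] [0.0056 0.0049] 83.15 9 [ 0.5684 -0.0981  0.0232]
top cap [ 0.6681 -0.0745] [0.0419 0.0347] 86.15 216 [ 0.668  -0.0742  0.1138]
```

View pics/w1z.png

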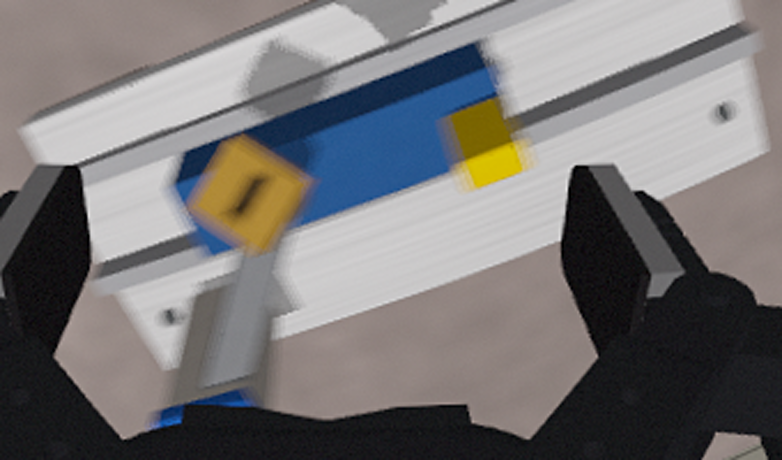

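```bash
python3 - <<'E'
from fit import *
import pickle
cp=cams.camera_params('wrist'); p,d=cams.snapshot('wrist'); W=cloud(cp,'wrist',d)
cv2.imwrite('pics/w2.png',p); np.save('pics/w2W.npy',W); pickle.dump(cp,open('pics/w2.pkl','wb'))
fit(W,p,'w2')
im=p.astype(int); z=W[...,2]
m=(im[...,2]>im[...,0]+45)&(z>.09)&(z<.16)&(abs(W[...,0]-.57)<.05)&(abs(W[...,1])<.05)
P=W[m]; c=P.mean(0); u,s,v=np.linalg.svd(P-c,full_matrices=False); print(len(P),c,v[2],s)
ys,xs=np.nonzero(m); print(xs.min(),xs.max(),ys.min(),ys.max())
x0,y0=int(xs.mean()),int(ys.mean())
cv2.imwrite('pics/w2z.png',cv2.resize(p[y0-45:y0+45,x0-50:x0+50],None,fx=6,fy=6,interpolation=cv2.INTER_CUBIC)); print(x0-50,y0-45)
E
```

```text
w2 blocktop [0.6028 0.0384] [0.1014 0.0409] 89.26 3143 [0.599  0.0348 0.0496]
w2 griptop [0.6036 0.0744] [0.0252 0.0135] 89.29 396 [0.603  0.0741 0.0949]
w2 base [0.665  0.0751] [0.2723 0.0793] 88.86 9292 [0.6686 0.083  0.0169]
w2 fence [0.6327 0.1518] [0.1196 0.0127] 89.75 1087 [0.6318 0.1498 0.0307]
w2 lip [0.5771 0.0469] [0.3304 0.0142] 89.13 3125 [0.5756 0.0492 0.0229]
w2 cap [ 0.6562 -0.0636] [0.03   0.0122] 65.02 213 [ 0.6567 -0.0606  0.1114]
w2 brass [ 0.5708 -0.0153] [0.0015 0.0043] 86.02 12 [ 0.571  -0.0155  0.1177]
1432 [ 0.56754123 -0.0064891   0.1182397 ] [ 0.45930197 -0.0575083  -0.88641666] [0.35792716 0.3415509  0.10694227]
273 326 286 337
249 266
```

View pics/w2z.png

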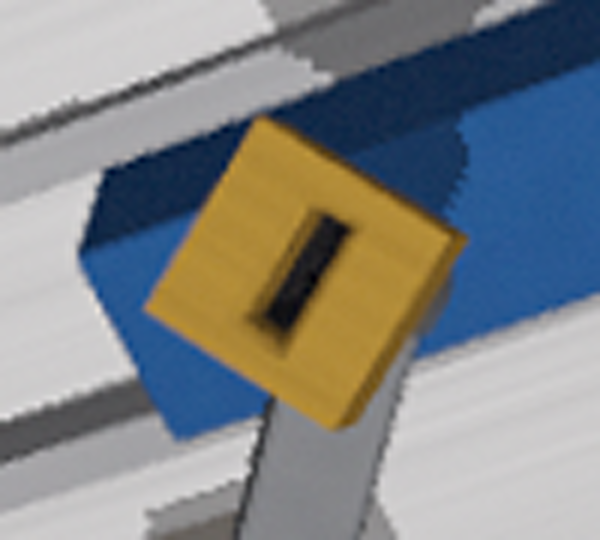

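```bash
cat > slotfit.py <<'E'
from h import *
import pickle
from scipy.optimize import least_squares
YAW=np.radians(-0.9)
S=R.from_euler('z',YAW)
ax=S.apply([-.5,0,np.sqrt(.75)])
def frame(th):
    # slot x at th=0 in x-z plane perpendicular to ax ; clockwise rotation looking down
    x0=S.apply([np.sqrt(.75),0,.5]); 
    x=R.from_rotvec(-th*ax).apply(x0); y=np.cross(ax,x); return x,y
def corners(c,th,h=.015):
    x,y=frame(th); return np.array([c+h*(sx*x+sy*y) for sx,sy in [(1,1),(1,-1),(-1,-1),(-1,1)]])
def fitslot(cp,name,px4,ctr,th0,c0=(.567,-.007,.118)):
    # px4: 4 head corners any order, ctr: slot centre px
    px4=np.array(px4,float)
    def f(p):
        q=proj(cp,name,corners(p[:3],p[3])); 
        dd=[min(np.hypot(*(a-b)) for b in px4) for a in q]
        res=[]
        for a in q: res+=list(a-px4[np.argmin(np.hypot(*(px4-a).T))])
        res+=list(.7*(proj(cp,name,p[:3])[0]-ctr)); return res
    r=least_squares(f,[*c0,th0]); return r.x,np.array(r.fun).round(1)
E
python3 - <<'E'
from slotfit import *
cp=pickle.load(open('pics/w2.pkl','rb'))
k=lambda a:(249+a[0]/6-.4,266+a[1]/6-.4)
px=[k(a) for a in [(148,306),(262,117),(464,238),(335,428)]]
for th in (.8,1.0,1.2):
    r,f=fitslot(cp,'wrist',px,k((302,275)),th); print(r.round(4),f)
c=r[:3]; t=(c[2]-.056)/ax[2]; print('origin xy est',(c-t*ax)[:2],'dist nose-mouth',t)
W=np.load('pics/w2W.npy'); q=proj(cp,'wrist',c)[0]; print(q)
# depth-based plane: top face pixels inside the fit square shrunk
poly=proj(cp,'wrist',corners(c,r[3],.012)).astype(np.int32); m=np.zeros((480,640),np.uint8); cv2.fillPoly(m,[poly],1)
sp=proj(cp,'wrist',[c+sx*.011*frame(r[3])[0]+sy*.006*frame(r[3])[1] for sx,sy in [(1,1),(1,-1),(-1,-1),(-1,1)]]).astype(np.int32); cv2.fillPoly(m,[sp],0)
P=W[m>0]; P=P[np.isfinite(P).all(1)]; cc=P.mean(0); print(cc,np.linalg.svd(P-cc)[2][2], 'offset along ax of cc vs c',(cc-c)@ax)
E
```

```text
[ 0.5664 -0.0064  0.1197  0.9042] [ 0.3  0.7  0.2  0.1  0.7 -0.4 -1.  -0.3 -0.1 -0.2]
[ 0.5664 -0.0064  0.1197  0.9042] [ 0.3  0.7  0.2  0.1  0.7 -0.4 -1.  -0.3 -0.1 -0.2]
[ 0.5664 -0.0064  0.1197  0.9042] [ 0.3  0.7  0.2  0.1  0.7 -0.4 -1.  -0.3 -0.1 -0.2]
origin xy est [ 0.60315999 -0.00699343] dist nose-mouth 0.07360593687109458
[298.74013085 311.08794269]
[ 0.56574279 -0.00630959  0.11957421] [ 0.28015584 -0.86325356  0.41988807] offset along ax of cc vs c 0.0001626065142144273
```

step_arm([
  [-0.89,0.337,0,0,0],
  [-0.89,0.337,0,0,0],
  [-0.89,0.337,0,0,0],
  [-0.89,0.337,0,0,0],
  [-0.89,0.337,0,0,0],
  [-0.89,0.337,0,0,0],
  [-0.89,0.337,0,0,0],
  [-0.89,0.337,0,-0.44,0],
  [0,0,0,0,0],
])

```text
time_s: 4.22
tcp_pos: [0.5024, -0.264, 0.4046]
ee_rot: [0.819, 0.574, -0.0, 0.0]
wrist_force: [0.2, 1.1, -0.4]
grip_width: 0.0857
```

```bash
python3 - <<'E'
from h import *
s=monitor.read_state(); cp=cams.camera_params('wrist'); p,d=cams.snapshot('wrist'); W=cloud(cp,'wrist',d); cv2.imwrite('pics/w3.png',p)
print(s['tcp_pos'],np.degrees(R.from_quat(s['ee_rot']).as_matrix()[:2,0]@[1,0]), np.degrees(np.arctan2(*R.from_quat(s['ee_rot']).as_matrix()[[1,0],0])), s['dq'].max())
z=W[...,2]; reg=(abs(W[...,0]-.5)<.08)&(abs(W[...,1]+.268)<.08)
for lo,hi,n in [(.143,.158,'drv'),(.072,.088,'stand')]:
    m=reg&(z>lo)&(z<hi); k=cv2.morphologyEx(m.astype(np.uint8),cv2.MORPH_OPEN,np.ones((3,3),np.uint8))>0
    r=cv2.minAreaRect(W[k][:,:2].astype(np.float32)); print(n,r,k.sum(),W[k].mean(0))
E
```

```text
[ 0.50239233 -0.26404684  0.40461611] 19.554576293523773 70.04439781901806 0.025680227948167576
drv ((0.5057533979415894, -0.268423467874527), (0.023942625150084496, 0.02480264939367771), 70.64801788330078) 1370 [ 0.50466313 -0.26802624  0.14961187]
stand ((0.5060136914253235, -0.268596351146698), (0.06474420428276062, 0.06539876759052277), 69.96439361572266) 4240 [ 0.49999924 -0.26621087  0.08002249]
```

View pics/w3.png

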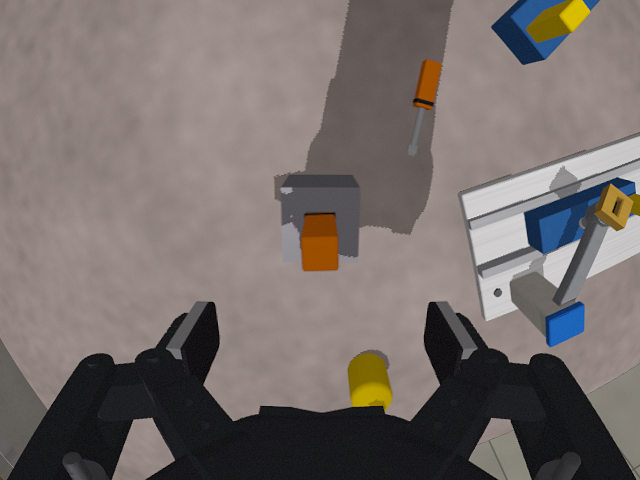

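step_arm([
  [-0.075,0.09,0.8,0,0],
  [0,0,0.8,0,0],
  [0,0,0.8,0,0],
  [0,0,0.6,0,0],
  [0,0,0.25,0,0],
  [0,0,0,0,1],
  [0,0,0,0,1],
  [0,0,0,0,1],
  [0,0,0,0,1],
])

```text
time_s: 5.4
tcp_pos: [0.5055, -0.2659, 0.2754]
ee_rot: [0.818, 0.575, 0.0, 0.0]
wrist_force: [-1.2, 1.5, 5.9]
grip_width: 0.0229
```

step_arm([
  [0,0,-0.7,0,1],
  [0,0,-0.8,0,1],
  [0,0,-0.7,0,1],
  [0,0,0,0,1],
])

```text
time_s: 5.9
tcp_pos: [0.5056, -0.2661, 0.3648]
ee_rot: [0.818, 0.575, 0.001, 0.001]
wrist_force: [-0.1, 0.1, -2.5]
grip_width: 0.023
```

```bash
python3 - <<'E'
from h import *
print(monitor.read_state()['tcp_pos'])
for n in ['scene','top']:
    p,d=cams.snapshot(n); cp=cams.camera_params(n); np.save(f'pics/{n}4.npy',d); cv2.imwrite(f'pics/{n}4.png',p)
    u,v=proj(cp,n,[.503,-.268,.12])[0].astype(int); print(n,u,v)
    cv2.imwrite(f'pics/{n}4z.png',cv2.resize(p[v-45:v+45,u-50:u+50],None,fx=6,fy=6,interpolation=cv2.INTER_CUBIC))
E
```

```text
[ 0.50555724 -0.26605592  0.36481115]
scene 206 316
top 442 247
```

View pics/scene4z.png

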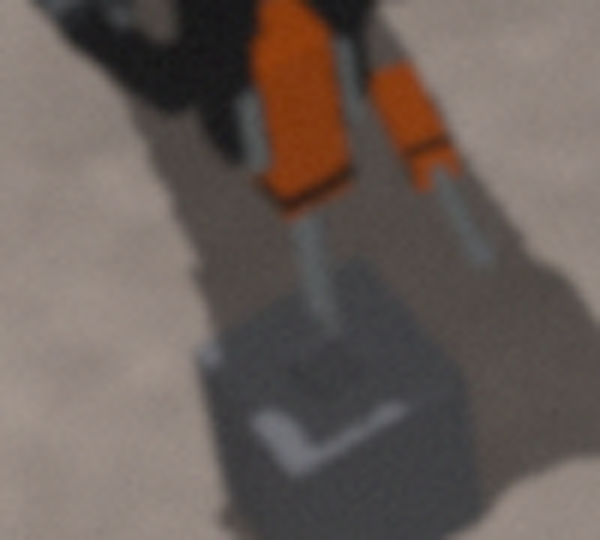

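```bash
python3 - <<'E'
from h import *
p,d=cams.snapshot('wrist'); cv2.imwrite('pics/w4.png',p)
cv2.imwrite('pics/w4z.png',cv2.resize(p[150:350,200:440],None,fx=3,fy=3,interpolation=cv2.INTER_CUBIC))
s=cv2.imread('pics/scene4.png');
E
```

```text
(no output)
```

View pics/w4z.png

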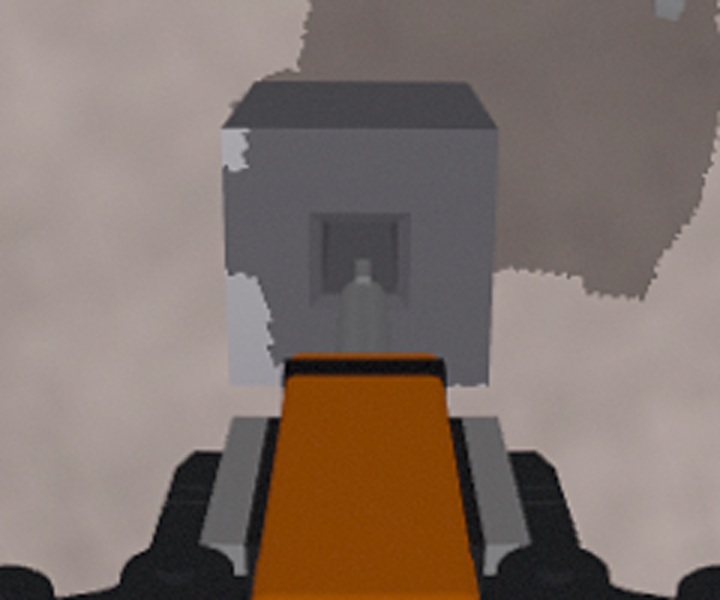

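step_arm([
  [0,0,0.8,0,1],
  [0,0,0.8,0,1],
  [0,0,0.58,0,1],
  [0,0,0,0,1],
  [0,0,0,0,0],
  [0,0,0,0,0],
  [0,0,0,0,0],
  [0,0,0,1,0],
  [0,0,0,1,0],
  [0,0,0,1,0],
  [0,0,0,1,0],
  [0,0,0,1,0],
  [0,0,0,1,0],
  [0,0,0,1,0],
  [0,0,0,1,0],
  [0,0,0,1,0],
  [0,0,0,1,0],
  [0,0,0,1,0],
  [0,0,0,0.25,0],
  [0,0,0,0,0],
])

```text
time_s: 8.55
tcp_pos: [0.5053, -0.2657, 0.2755]
ee_rot: [0.985, -0.171, -0.0, 0.0]
wrist_force: [0.2, 0.5, 0.9]
grip_width: 0.0855
```

```bash
python3 - <<'E'
from h import *
s=monitor.read_state(); cp=cams.camera_params('wrist'); p,d=cams.snapshot('wrist'); W=cloud(cp,'wrist',d); cv2.imwrite('pics/w5.png',p)
T=R.from_quat(s['ee_rot']).as_matrix(); print(s['tcp_pos'],np.degrees(np.arctan2(T[1,0],T[0,0])),s['q'].round(3))
z=W[...,2]; reg=(abs(W[...,0]-.505)<.05)&(abs(W[...,1]+.268)<.05)
im=p.astype(int); org=(im[...,2]>im[...,0]+60)
m=reg&org&(z>.143)&(z<.158); k=cv2.morphologyEx(m.astype(np.uint8),cv2.MORPH_OPEN,np.ones((3,3),np.uint8))>0
r=cv2.minAreaRect(W[k][:,:2].astype(np.float32)); print(r,k.sum(),W[k].mean(0), 'in tool',T.T@(np.array([*r[0],.15])-s['tcp_pos']))
E
```

```text
[ 0.5053191  -0.26573436  0.27551979] -19.653771445724804 [-0.009  0.691  0.57   1.871 -0.537  0.737  0.523]
((0.5051438212394714, -0.2660185396671295), (0.025105126202106476, 0.023935938253998756), 69.79607391357422) 4834 [ 0.50593993 -0.26372068  0.14937717] in tool [-6.91632541e-05  3.13454920e-04  1.25519827e-01]
```

View pics/w5.png

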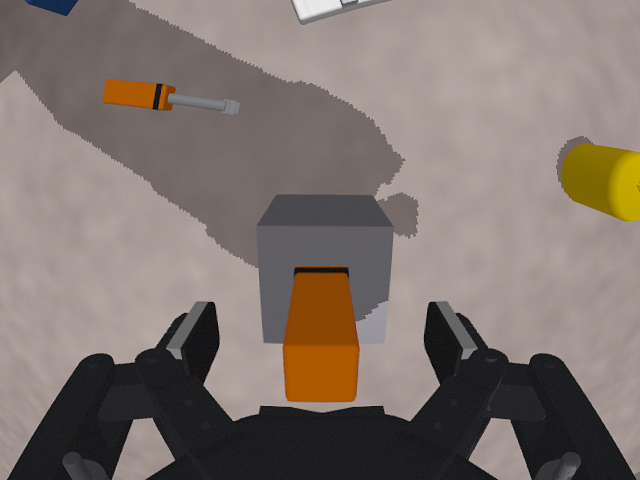

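```bash
cat > feas.py <<'E'
import numpy as np
from scipy.spatial.transform import Rotation as R
ax=np.array([-.5,0,np.sqrt(.75)])
def slotR(th):
    x0=np.array([np.sqrt(.75),0,.5]); x=R.from_rotvec(-th*ax).apply(x0); return np.stack([x,np.cross(ax,x),ax],1)
def drv(lam,dl):  # lean lam toward -x, blade x along +y, tool rotated clockwise dl
    u=np.array([-np.sin(lam),0,np.cos(lam)]); x=np.array([0,1.,0]); M=np.stack([x,np.cross(u,x),u],1)
    return R.from_euler('z',-dl).as_matrix()@M
pts=[]
for s,w,t in [(0,10.5,2.2),(4,10.5,2.2),(4,13,3),(9,13,3),(13,13,3)]:
    for a in (-1,1):
        for b in (-1,1): pts.append((a*w/2,b*t/2,s))
pts=np.array(pts)
def clr(lam,dl,th,depth=9):
    Q=slotR(th).T@drv(lam,dl); P=pts@Q.T; P=P-[0,0,depth]
    # interpolate blade lines to mouth: keep points below the mouth; add the crossing points
    L=[]
    for a in (-1,1):
        for b in (-1,1):
            for (s0,s1,w,t) in [(0,4,10.5,2.2),(4,16,13,3)]:
                for s in np.linspace(s0,s1,25):
                    p=Q@np.array([a*w/2,b*t/2,s])-[0,0,depth]
                    if p[2]<=0: L.append(p)
    L=np.array(L); ex=np.ptp(L[:,0]); ey=np.ptp(L[:,1])
    return 18-ex,6.5-ey, np.arccos(min(1,abs(Q[2,2]))),L[:,2].min()
if __name__=='__main__':
    for lam in np.radians([22,26,30]):
        print('lam',np.degrees(lam))
        for dl in np.radians([-40,-35,-30,-25,-20,-10,0,10,20,30,35,40,45,50,55]):
            ths=[th for th in np.arange(.5,2.8,.02) if min(clr(lam,dl,th)[:2])>0]
            e=clr(lam,dl,1.5)[2]
            print(round(np.degrees(dl)),'theta range',(round(min(ths),2),round(max(ths),2)) if ths else None,'xclr',round(clr(lam,dl,ths[len(ths)//2])[0],1) if ths else '','axis err',round(e,3))
E
python3 feas.py
```

```text
lam 22.0
-40 theta range (np.float64(0.68), np.float64(1.16)) xclr 3.1 axis err 0.329
-35 theta range (np.float64(0.76), np.float64(1.24)) xclr 3.5 axis err 0.296
-30 theta range (np.float64(0.82), np.float64(1.32)) xclr 3.6 axis err 0.265
-25 theta range (np.float64(0.92), np.float64(1.38)) xclr 3.9 axis err 0.234
-20 theta range (np.float64(1.02), np.float64(1.46)) xclr 4.1 axis err 0.205
-10 theta range (np.float64(1.18), np.float64(1.62)) xclr 4.5 axis err 0.159
0 theta range (np.float64(1.36), np.float64(1.78)) xclr 5.0 axis err 0.14
10 theta range (np.float64(1.52), np.float64(1.96)) xclr 4.5 axis err 0.159
20 theta range (np.float64(1.68), np.float64(2.14)) xclr 4.1 axis err 0.205
30 theta range (np.float64(1.84), np.float64(2.32)) xclr 3.6 axis err 0.265
35 theta range (np.float64(1.9), np.float64(2.38)) xclr 3.5 axis err 0.296
40 theta range (np.float64(1.98), np.float64(2.46)) xclr 3.1 axis err 0.329
45 theta range (np.float64(2.06), np.float64(2.52)) xclr 2.7 axis err 0.361
50 theta range (np.float64(2.12), np.float64(2.58)) xclr 2.5 axis err 0.394
55 theta range (np.float
[... 1657 characters left out ...]
clr 4.6 axis err 0.087
0 theta range (np.float64(1.3), np.float64(1.84)) xclr 5.0 axis err 0.0
10 theta range (np.float64(1.46), np.float64(1.98)) xclr 4.6 axis err 0.087
20 theta range (np.float64(1.62), np.float64(2.12)) xclr 4.1 axis err 0.174
30 theta range (np.float64(1.76), np.float64(2.24)) xclr 3.6 axis err 0.26
35 theta range (np.float64(1.84), np.float64(2.32)) xclr 3.4 axis err 0.302
40 theta range (np.float64(1.92), np.float64(2.38)) xclr 3.1 axis err 0.344
45 theta range (np.float64(2.0), np.float64(2.44)) xclr 2.7 axis err 0.385
50 theta range (np.float64(2.08), np.float64(2.48)) xclr 2.2 axis err 0.426
55 theta range (np.float64(2.18), np.float64(2.54)) xclr 1.8 axis err 0.466
```

step_arm([
  [0,0,0,0,1],
  [0,0,0,0,1],
  [0,0,0,0,1],
  [0,0,0,0,1],
  [0,0,-0.7,0,1],
  [0,0,-0.65,0,1],
  [0,-0.2,0,0,1],
  [0,-0.275,0.015,0,1],
  [0,-0.27,0.047,0,1],
])

```text
time_s: 9.72
tcp_pos: [0.5157, -0.2382, 0.3277]
ee_rot: [0.985, -0.172, 0.001, 0.001]
wrist_force: [-0.7, -4.7, 10.7]
grip_width: 0.0231
```

step_arm([
  [0,-0.265,0.077,0,1],
  [0,-0.253,0.105,0,1],
  [0,0,0,0,1],
])

```text
time_s: 10.1
tcp_pos: [0.5231, -0.2175, 0.3194]
ee_rot: [0.985, -0.171, 0.001, 0.0]
wrist_force: [2.5, 0.6, 5.4]
grip_width: 0.023
```

```bash
python3 - <<'E'
from h import *
s=monitor.read_state(); print(s['tcp_pos'],s['wrist_force'],s['torque'])
for n in ['scene','wrist']:
    cp=cams.camera_params(n); p,d=cams.snapshot(n); cv2.imwrite(f'pics/{n}6.png',p); np.save(f'pics/{n}6W.npy',cloud(cp,n,d))
    if n=='scene':
        u,v=proj(cp,n,[.503,-.268,.12])[0].astype(int); cv2.imwrite(f'pics/{n}6z.png',cv2.resize(p[v-60:v+40,u-50:u+70],None,fx=6,fy=6,interpolation=cv2.INTER_CUBIC))
E
```

```text
[ 0.52308331 -0.21751188  0.31944986] [2.48209909 0.55040024 5.44496594] [ 0.0107885  -0.58788783  0.07674394]
```

View pics/scene6z.png

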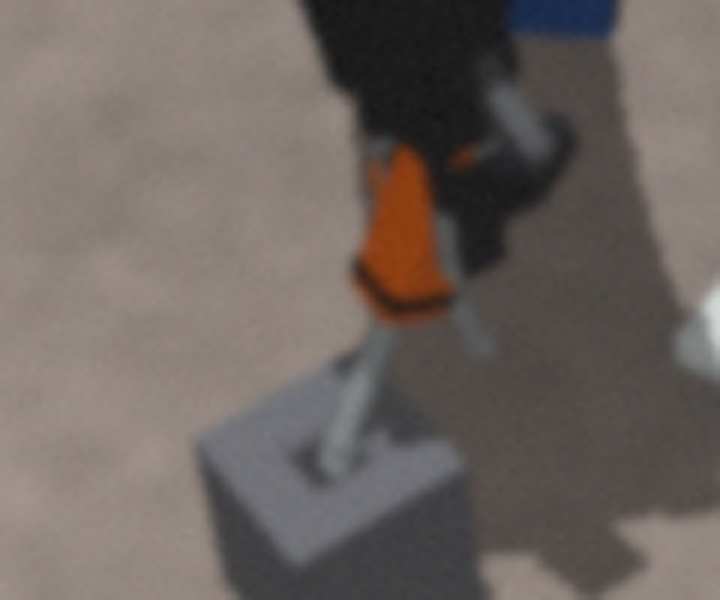

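View pics/wrist6.png

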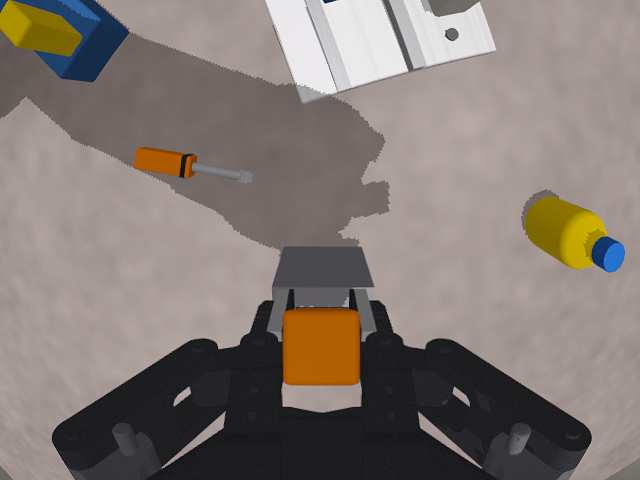

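```bash
cat > lean.py <<'E'
from h import *
def lean(save=None):
    s=monitor.read_state(); cp=cams.camera_params('wrist'); p,d=cams.snapshot('wrist'); W=cloud(cp,'wrist',d)
    if save: cv2.imwrite(save,p)
    T=R.from_quat(s['ee_rot']).as_matrix(); P=(W-s['tcp_pos'])@T
    im=p.astype(int); m=(im[...,2]>im[...,0]+60)&(im[...,1]<150)&(abs(P[...,0])<.03)&(abs(P[...,1]+.01)<.06)&(P[...,2]<.22)
    k=cv2.erode(m.astype(np.uint8),np.ones((5,5),np.uint8))>0
    Q=P[k]; c=np.median(Q,0)
    # RANSAC plane nearest to camera = end face
    rng=np.random.default_rng(0); best=0
    for _ in range(300):
        a=Q[rng.choice(len(Q),3,False)]; n=np.cross(a[1]-a[0],a[2]-a[0]); n/=np.linalg.norm(n)+1e-12
        i=abs((Q-a[0])@n)<.0007
        if i.sum()>best: best=i.sum(); I=i
    F=Q[I]; c=F.mean(0); n=np.linalg.svd(F-c,full_matrices=False)[2][2]; n*=-np.sign(n[2])
    print('face centre(mean) tool',c.round(4),'normal',n.round(4),'lean y deg',np.degrees(np.arctan2(n[1],-n[2])).round(2),'x deg',np.degrees(np.arctan2(n[0],-n[2])).round(2),best,len(Q))
    ys,xs=np.nonzero(k); 
    # face corners
    ff=np.zeros((480,640),np.uint8); yy,xx=np.nonzero(k); ff[yy[I],xx[I]]=1
    r=cv2.minAreaRect(np.argwhere(cv2.dilate(ff,np.ones((5,5))))[:,::-1].astype(np.float32)); print('px rect',r)
    return c,n
if __name__=='__main__':
    import sys; lean(sys.argv[1] if len(sys.argv)>1 else None)
E
python3 lean.py
```

```text
face centre(mean) tool [ 0.0003 -0.0106  0.126 ] normal [-0.0039 -0.458  -0.889 ] lean y deg -27.26 x deg -0.25 3278 4627
px rect ((321.0, 346.0), (76.0, 76.0), 90.0)
```

```bash
cat > plan.py <<'E'
from h import *
def yawof(s): 
    T=R.from_quat(s['ee_rot']).as_matrix(); return np.degrees(np.arctan2(T[1,0],T[0,0]))
def plan(p0,y0,p1,y1,N,g=1,nd=3):
    p0=np.array(p0,float);p1=np.array(p1,float); rows=[]; p=p0.copy(); y=y0
    for i in range(N):
        tgt=p0+(p1-p0)*(i+1)/N; d=tgt-p; c,s=np.cos(np.radians(y)),np.sin(np.radians(y))
        r=np.round([ (d[0]*c+d[1]*s)/.04,(d[0]*s-d[1]*c)/.04,-d[2]/.04,-(y1-y0)/N/8],nd)
        p=p+np.array([(r[0]*c+r[1]*s)*.04,(r[0]*s-r[1]*c)*.04,-r[2]*.04]); y-=r[3]*8
        rows.append([*map(float,r),g])
    print(rows); return p,y
E
python3 - <<'E'
from plan import *
s=monitor.read_state()
plan([.5231,-.2175,.4194],yawof(s),[.577,-.063,.42],127.1,19)
E
```

```text
[[-0.002, -0.215, -0.001, -0.966, 1], [0.027, -0.214, -0.001, -0.966, 1], [0.055, -0.208, -0.0, -0.966, 1], [0.083, -0.199, -0.001, -0.966, 1], [0.109, -0.185, -0.001, -0.966, 1], [0.133, -0.17, -0.001, -0.966, 1], [0.154, -0.15, -0.001, -0.966, 1], [0.174, -0.127, -0.0, -0.966, 1], [0.189, -0.104, -0.001, -0.966, 1], [0.201, -0.077, -0.001, -0.966, 1], [0.209, -0.05, -0.001, -0.966, 1], [0.214, -0.02, -0.0, -0.966, 1], [0.216, 0.008, -0.001, -0.966, 1], [0.212, 0.037, -0.001, -0.966, 1], [0.205, 0.065, -0.001, -0.966, 1], [0.194, 0.093, -0.001, -0.966, 1], [0.181, 0.117, -0.0, -0.966, 1], [0.162, 0.141, -0.001, -0.966, 1], [0.143, 0.162, -0.001, -0.966, 1]]
```

step_arm([
  [0,0,-0.5,0,1],
  [0,0,-1,0,1],
  [0,0,-1,0,1],
])

```text
time_s: 10.62
tcp_pos: [0.5222, -0.218, 0.4202]
ee_rot: [0.985, -0.172, -0.001, -0.0]
wrist_force: [0.1, 0.4, -0.7]
grip_width: 0.0233
```

step_arm([
  [0,-0.215,0,-0.966,1],
  [0.027,-0.214,0,-0.966,1],
  [0.055,-0.208,0,-0.966,1],
  [0.083,-0.199,0,-0.966,1],
  [0.109,-0.185,0,-0.966,1],
  [0.133,-0.17,0,-0.966,1],
  [0.154,-0.15,0,-0.966,1],
  [0.174,-0.127,0,-0.966,1],
  [0.189,-0.104,0,-0.966,1],
  [0.201,-0.077,0,-0.966,1],
  [0.209,-0.05,0,-0.966,1],
  [0.214,-0.02,0,-0.966,1],
  [0.216,0.008,0,-0.966,1],
  [0.212,0.037,0,-0.966,1],
  [0.205,0.065,0,-0.966,1],
  [0.194,0.093,0,-0.966,1],
  [0.181,0.117,0,-0.966,1],
  [0.162,0.141,0,-0.966,1],
  [0.143,0.162,0,-0.966,1],
  [0,0,0,0,1],
])

```text
time_s: 13.12
tcp_pos: [0.5764, -0.0633, 0.4191]
ee_rot: [0.446, 0.895, 0.0, -0.001]
wrist_force: [-0.3, -0.0, -1.3]
grip_width: 0.0231
```

```bash
python3 - <<'E'
from plan import *
import pickle
from lean import lean
s=monitor.read_state(); print(s['time_s'],s['tcp_pos'],yawof(s),s['q'].round(2))
cp=cams.camera_params('wrist'); pickle.dump((cp,s),open('pics/w7.pkl','wb'))
lean('pics/w7.png')
print(proj(cp,'wrist',[.5664,-.0064,.1197]))
p=cv2.imread('pics/w7.png'); u,v=proj(cp,'wrist',[.5664,-.0064,.1197])[0].astype(int)
cv2.imwrite('pics/w7z.png',cv2.resize(p[v-45:v+45,u-50:u+50],None,fx=6,fy=6,interpolation=cv2.INTER_CUBIC)); print(u-50,v-45)
E
```

```text
13.125 [ 0.57635194 -0.06334105  0.4191486 ] 127.05556319822482 [-0.04  0.44  0.06  1.71 -0.03  1.    2.25]
face centre(mean) tool [-0.0009 -0.0121  0.126 ] normal [-0.0096 -0.4639 -0.8858] lean y deg -27.64 x deg -0.62 3400 4865
px rect ((321.0, 346.5), (77.0, 76.0), 90.0)
[[387.54288888 262.06548581]]
337 217
```

View pics/w7.png

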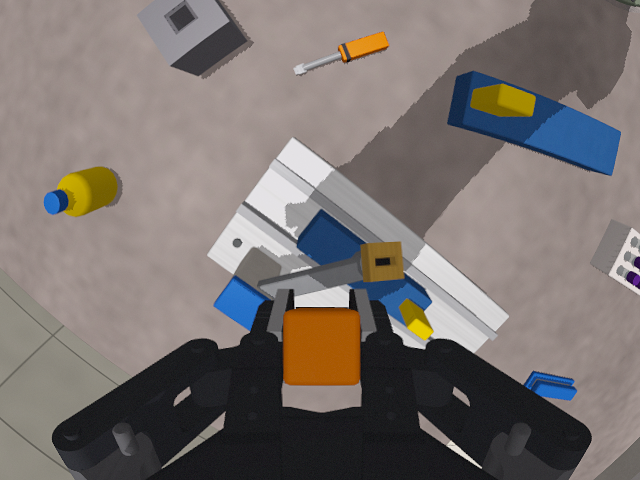

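View pics/w7z.png

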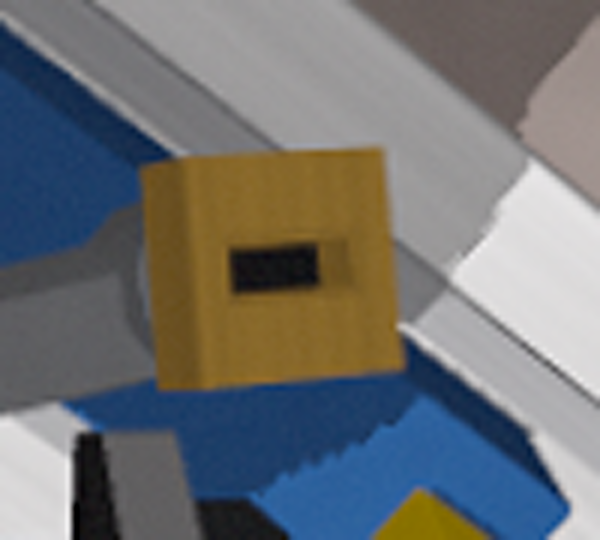

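```bash
python3 - <<'E'
from slotfit import *
cp,s=pickle.load(open('pics/w7.pkl','rb'))
k=lambda a:(337+a[0]/6-.4,217+a[1]/6-.4)
px=[k(a) for a in [(189,157),(384,149),(403,368),(204,388)]]
r,f=fitslot(cp,'wrist',px,k((294,267)),.9); print(r.round(4),f)
c=r[:3]; T=R.from_quat(s['ee_rot']).as_matrix(); print('slot in tool',T.T@(c-s['tcp_pos']))
E
```

```text
[ 0.5674 -0.0058  0.114   0.9038] [ 0.1 -0.2 -0.3  0.1  0.1  0.  -0.1  0.2  0.4 -0.2]
slot in tool [0.05101586 0.0276392  0.30524227]
```

```bash
python3 - <<'E'
from slotfit import *
cp,s=pickle.load(open('pics/w7.pkl','rb')); cp2=pickle.load(open('pics/w2.pkl','rb'))
k=lambda a:(337+a[0]/6-.4,217+a[1]/6-.4)
A=np.array([k(a) for a in [(189,157),(384,149),(403,368),(204,388)]])
k2=lambda a:(249+a[0]/6-.4,266+a[1]/6-.4)
B=np.array([k2(a) for a in [(148,306),(262,117),(464,238),(335,428)]])
def f(p):
    res=[]
    for c,X in((cp,A),(cp2,B)):
        q=proj(c,'wrist',corners(p[:3],p[3]))
        for a in q: res+=list(a-X[np.argmin(np.hypot(*(X-a).T))])
    return res
r=least_squares(f,[.567,-.006,.117,.9]); print(r.x,np.round(r.fun,1))
cpn=cams.camera_params('wrist'); p,d=cams.snapshot('wrist'); W=cloud(cpn,'wrist',d); print(W[250:275:6,373:402:7,2].round(4)); 
m=np.zeros((480,640),np.uint8); cv2.fillPoly(m,[proj(cpn,'wrist',corners(r.x[:3],.904,.012)).astype(np.int32)],1); x,y=frame(.904)
cv2.fillPoly(m,[proj(cpn,'wrist',[r.x[:3]+a*.011*x+b*.006*y for a,b in[(1,1),(1,-1),(-1,-1),(-1,1)]]).astype(np.int32)],0)
P=W[m>0]; cc=P.mean(0); print(cc,(cc-r.x[:3])@ax, np.linalg.svd(P-cc,full_matrices=False)[2][2])
E
```

```text
[ 0.56689987 -0.00704332  0.11778241  0.90409367] [-0.1  0.5 -0.6  0.2  0.3  0.1  0.1  0.8 -0.1  0.2  0.1 -0.3  0.5 -0.6
 -1.5 -0.6]
[[0.1191 0.1166 0.1161 0.1136 0.1113]
 [0.1201 0.1182 0.1166 0.1136 0.114 ]
 [0.1231 0.1089 0.1083 0.112  0.1155]
 [0.1247 0.1223 0.1214 0.1198 0.1171]
 [0.1251 0.1254 0.1234 0.1209 0.1203]]
[ 0.56627417 -0.00868985  0.11990653] 0.0021394180749110944 [ 0.75027691 -0.63787308 -0.17378867]
```

```bash
python3 - <<'E'
from plan import *
s=monitor.read_state()
p,y=plan(s['tcp_pos'],yawof(s),[.5183,-.0389,.405],127.1,3)
plan(p,y,[.5183,-.0389,.3796],127.1,2)
E
```

```text
[[0.458, -0.26, 0.119, -0.011, 1], [0.458, -0.26, 0.12, -0.011, 1], [0.459, -0.259, 0.119, -0.011, 1]]
[[-0.0, -0.0, 0.318, 0.001, 1], [-0.0, -0.0, 0.317, 0.001, 1]]
```

step_arm([
  [0.458,-0.26,0.12,0,1],
  [0.458,-0.26,0.12,0,1],
  [0.459,-0.26,0.12,0,1],
  [0,0,0.318,0,1],
  [0,0,0.317,0,1],
  [0,0,0,0,1],
])

```text
time_s: 13.98
tcp_pos: [0.5186, -0.039, 0.3787]
ee_rot: [0.446, 0.895, -0.001, -0.001]
wrist_force: [0.3, -1.1, -0.8]
grip_width: 0.023
```

```bash
python3 - <<'E'
from plan import *
s=monitor.read_state(); print(s['tcp_pos'],yawof(s),s['wrist_force'])
for n in ['scene','top']:
    p,d=cams.snapshot(n); cp=cams.camera_params(n); cv2.imwrite(f'pics/{n}8.png',p)
    u,v=proj(cp,n,[.5665,-.0065,.125])[0].astype(int); print(n,u,v)
    cv2.imwrite(f'pics/{n}8z.png',cv2.resize(p[v-35:v+35,u-40:u+40],None,fx=8,fy=8,interpolation=cv2.INTER_CUBIC))
    print(proj(cp,n,[[.5665,-.0065,.119],[.5605,-.0064,.1294]])-[u-40,v-35])
E
```

```text
[ 0.51856956 -0.03903321  0.37873329] 126.981488803325 [ 0.31882546 -1.10421893 -0.84224332]
scene 306 245
[[40.97549219 37.08312633]
 [38.62788576 32.52994824]]
top 335 229
[[40.58033911 36.05557858]
 [40.81734116 37.46452417]]
```

View pics/scene8z.png

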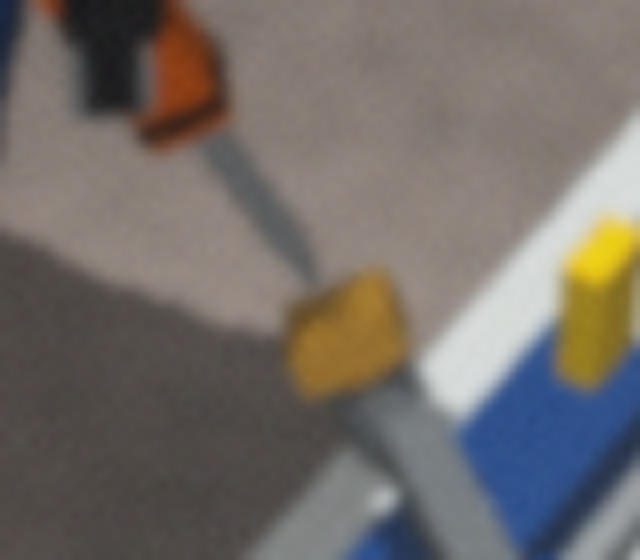

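View pics/top8z.png

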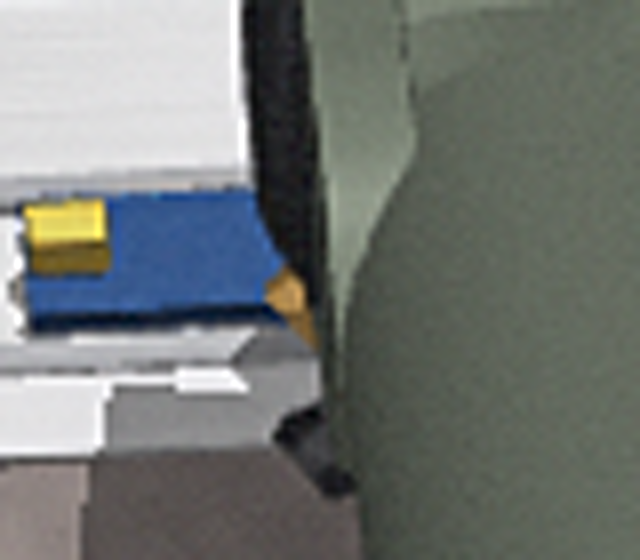

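step_arm([
  [-0.038,0.049,0.108,0,1],
  [-0.038,0.049,0.108,0,1],
  [-0.023,0.03,0.065,0,1],
  [-0.015,0.02,0.043,0,1],
  [0,0,0,0,1],
])

```text
time_s: 14.7
tcp_pos: [0.5259, -0.0388, 0.3669]
ee_rot: [0.446, 0.895, -0.0, -0.0]
wrist_force: [0.2, 0.1, -1.7]
grip_width: 0.0234
```

step_arm([
  [-0.015,0.02,0.043,0,1],
  [-0.015,0.02,0.043,0,1],
  [0,0,0,0,1],
])

```text
time_s: 15.08
tcp_pos: [0.5279, -0.0388, 0.3634]
ee_rot: [0.446, 0.895, -0.0, -0.0]
wrist_force: [0.1, 0.4, -1.2]
grip_width: 0.0233
```

step_arm([
  [-0.015,0.02,0.043,0,1],
  [-0.01,0.013,0.028,0,1],
  [0,0,0,0,1],
])

```text
time_s: 15.45
tcp_pos: [0.5295, -0.0387, 0.3606]
ee_rot: [0.446, 0.895, -0.0, -0.0]
wrist_force: [-1.8, 0.6, -0.1]
grip_width: 0.0235
```

```bash
python3 - <<'E'
from plan import *
s=monitor.read_state(); print(s['tcp_pos'],yawof(s),s['wrist_force'],s['torque'])
for n in ['scene']:
    p,d=cams.snapshot(n); cp=cams.camera_params(n); cv2.imwrite(f'pics/{n}9.png',p)
    u,v=306,245
    cv2.imwrite(f'pics/{n}9z.png',cv2.resize(p[v-35:v+35,u-40:u+40],None,fx=8,fy=8,interpolation=cv2.INTER_CUBIC))
E
```

```text
[ 0.52948294 -0.03869812  0.36057383] 127.04896498810665 [-1.83872589  0.60976342 -0.12745144] [0.33590676 0.30271942 0.06219528]
```

View pics/scene9z.png

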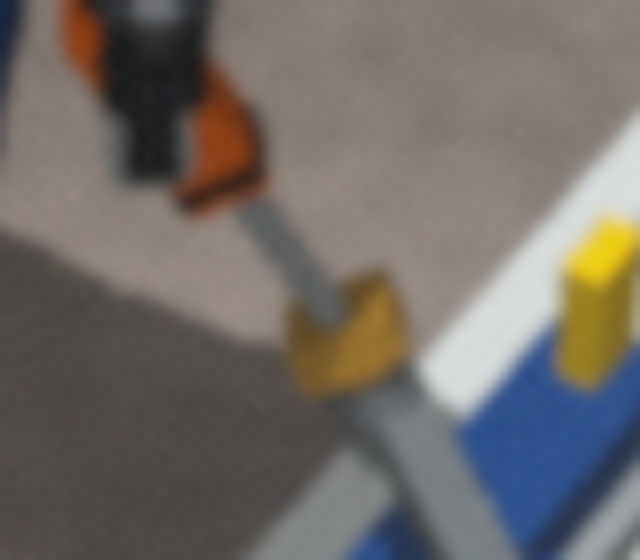

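```bash
cat > turn.py <<'E'
from plan import *
S=R.from_euler('z',np.radians(-.9)); ax=S.apply([-.5,0,np.sqrt(.75)])
def rz(y,v): # tool vec -> world at yaw y (tool z down)
    c,s=np.cos(np.radians(y)),np.sin(np.radians(y)); return np.array([v[0]*c+v[1]*s, v[0]*s-v[1]*c, -v[2]])
TIP=np.array([.0005,.0532,.2502])
def thlo(dl): return np.interp(dl,[-31,-20,-10,0,10,20,30,40,50,55],[.904,1.01,1.16,1.31,1.47,1.63,1.78,1.93,2.08,2.16])
def turnplan(p,y,d1,step,tip0=None,th_off=0,tip=TIP,corr=np.zeros(3)):
    d0=89.1-y; N=int(np.ceil(abs(d1-d0)/step)); rows=[]; p=np.array(p,float)
    t0=p+rz(y,tip); 
    for i in range(N):
        dn=d0+(d1-d0)*(i+1)/N; yn=89.1-dn
        tt=t0+corr*(i+1)/N-ax*.004*(thlo(dn)-thlo(d0)); tgt=tt-rz(yn,tip); d=tgt-p
        c,s=np.cos(np.radians(y)),np.sin(np.radians(y))
        r=np.round([(d[0]*c+d[1]*s)/.04,(d[0]*s-d[1]*c)/.04,-d[2]/.04,(y-yn)/8],3)
        p=p+rz(y,r[:3])*.04; y-=r[3]*8; rows.append([*map(float,r),1])
    print(rows,'end tcp',p.round(4),'yaw',round(y,2)); return rows
E
python3 - <<'E'
from turn import *
s=monitor.read_state()
turnplan([.5295,-.0387,.3606],127.05,-14,4)
E
```

```text
[[0.093, 0.002, -0.0, 0.499, 1], [0.092, 0.003, 0.001, 0.499, 1], [0.092, 0.004, 0.003, 0.499, 1], [0.091, 0.004, 0.004, 0.499, 1], [0.092, 0.005, 0.004, 0.499, 1], [0.092, 0.005, 0.005, 0.499, 1]] end tcp [ 0.5203 -0.0188  0.3599] yaw 103.1
```

step_arm([
  [0.093,0.002,0,0.5,1],
  [0.092,0.003,0.001,0.5,1],
  [0.092,0.004,0.003,0.5,1],
  [0.091,0.004,0.004,0.5,1],
  [0.092,0.005,0.004,0.5,1],
  [0.092,0.005,0.005,0.5,1],
  [0,0,0,0,1],
])

```text
time_s: 16.38
tcp_pos: [0.5205, -0.0189, 0.3601]
ee_rot: [0.622, 0.783, -0.0, 0.0]
wrist_force: [0.6, -1.1, 0.1]
grip_width: 0.0232
```

```bash
cat > sc.py <<'E'
from plan import *
import sys
s=monitor.read_state(); print(s['time_s'],s['tcp_pos'],yawof(s),s['wrist_force'].round(2),s['torque'].round(3))
p,d=cams.snapshot('scene'); cv2.imwrite(f'pics/scene{sys.argv[1]}z.png',cv2.resize(p[210:280,266:346],None,fx=8,fy=8,interpolation=cv2.INTER_CUBIC))
E
python3 sc.py 10
```

```text
16.375 [ 0.5204905  -0.0188874   0.36014696] 103.07394721541692 [ 0.64 -1.14  0.05] [-0.511 -0.1   -0.04 ]
```

View pics/scene10z.png

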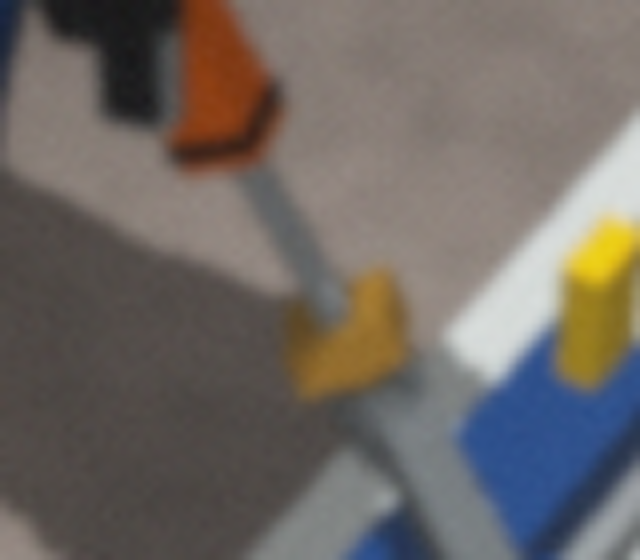

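```bash
python3 - <<'E'
from turn import *
s=monitor.read_state()
turnplan(s['tcp_pos'],103.07,14,4)
E
```

```text
[[0.092, 0.005, 0.005, 0.499, 1], [0.092, 0.006, 0.005, 0.5, 1], [0.093, 0.005, 0.006, 0.499, 1], [0.092, 0.005, 0.005, 0.5, 1], [0.093, 0.006, 0.005, 0.499, 1], [0.093, 0.006, 0.006, 0.5, 1], [0.093, 0.005, 0.006, 0.499, 1]] end tcp [0.5215 0.0067 0.3586] yaw 75.1
```

step_arm([
  [0.092,0.005,0.005,0.5,1],
  [0.092,0.006,0.005,0.5,1],
  [0.093,0.005,0.006,0.5,1],
  [0.092,0.005,0.005,0.5,1],
  [0.093,0.006,0.005,0.5,1],
  [0.093,0.006,0.006,0.5,1],
  [0.093,0.005,0.006,0.5,1],
  [0,0,0,0,1],
])

```text
time_s: 17.42
tcp_pos: [0.5214, 0.0065, 0.3584]
ee_rot: [0.793, 0.61, -0.0, 0.0]
wrist_force: [-1.0, -4.2, -1.0]
grip_width: 0.0231
```

```bash
python3 sc.py 11
```

```text
17.425 [0.52138615 0.00648762 0.35840765] 75.12577535553224 [-1.04 -4.15 -1.01] [-1.116  0.208 -0.121]
```

View pics/scene11z.png

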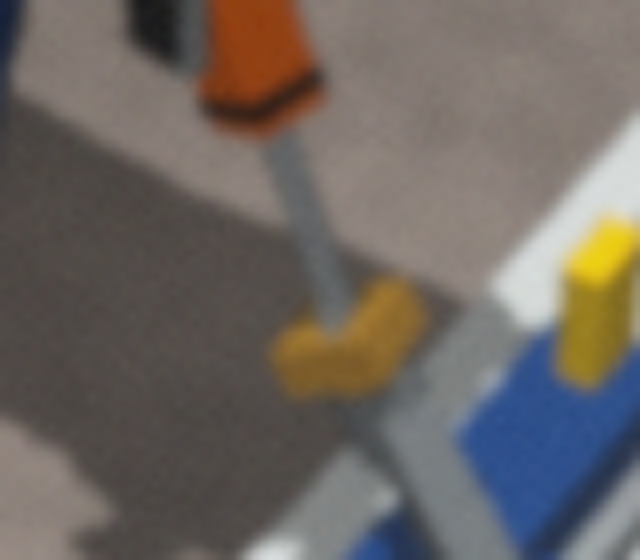

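```bash
cat > thscene.py <<'E'
from slotfit import *
import sys
def brassmask(p,x0=266,y0=210,w=80,h=70,f=8):
    z=cv2.resize(p[y0:y0+h,x0:x0+w],None,fx=f,fy=f,interpolation=cv2.INTER_CUBIC)
    hsv=cv2.cvtColor(z,cv2.COLOR_BGR2HSV); m=((hsv[...,0]>12)&(hsv[...,0]<26)&(hsv[...,1]>120)&(hsv[...,2]>70)).astype(np.uint8)
    n,l,st,ct=cv2.connectedComponentsWithStats(m); tgt=np.array([320,330])
    ok=[i for i in range(1,n) if st[i,4]>1500]; i=min(ok,key=lambda i:np.hypot(*(ct[i]-tgt))); return (l==i).astype(np.uint8)
def thfit(mask,cp,c0=np.array([.5665,-.0065,.119]),f=8,x0=266,y0=210):
    cnt=max(cv2.findContours(mask,cv2.RETR_EXTERNAL,cv2.CHAIN_APPROX_NONE)[0],key=cv2.contourArea); H=cv2.convexHull(cnt)
    hm=np.zeros_like(mask); cv2.fillPoly(hm,[H],1)
    best=[]
    for th in np.arange(.6,2.6,.02):
        c=c0-.004*(th-.904)*ax; P=np.vstack([corners(c,th),corners(c-.014*ax,th)])
        q=(proj(cp,'scene',P)-[x0,y0]+.5)*f-.5
        b=None
        hull=cv2.convexHull(q.astype(np.float32)); ctr=hull[:,0].mean(0)
        m0=cv2.moments(hull); m1=cv2.moments(H); sh=np.array([m1['m10']/m1['m00']-m0['m10']/m0['m00'],m1['m01']/m1['m00']-m0['m01']/m0['m00']])
        for dx in (-6,-3,0,3,6):
            for dy in (-6,-3,0,3,6):
                t=np.zeros_like(mask); cv2.fillConvexPoly(t,np.round(hull[:,0]+sh+[dx,dy]).astype(np.int32),1)
                iou=(t&hm).sum()/(t|hm).sum()
                if b is None or iou>b[0]: b=(iou,th,(sh+[dx,dy])/f)
        best.append(b)
    best.sort(key=lambda b:-b[0]); return best[:5]
if __name__=='__main__':
    cp=cams.camera_params('scene')
    for fn in sys.argv[1:]:
        z=cv2.imread(fn)
        if z.shape[0]==480: m=brassmask(z)
        else:
            hsv=cv2.cvtColor(z,cv2.COLOR_BGR2HSV); m=((hsv[...,0]>12)&(hsv[...,0]<26)&(hsv[...,1]>120)&(hsv[...,2]>70)).astype(np.uint8)
            n,l,st,ct=cv2.connectedComponentsWithStats(m); ok=[i for i in range(1,n) if st[i,4]>1500]; i=min(ok,key=lambda i:np.hypot(*(ct[i]-[340,335]))); m=(l==i).astype(np.uint8)
        print(fn,m.sum(),[(round(b[0],3),round(b[1],2),b[2].round(1)) for b in thfit(m,cp)])
E
python3 thscene.py pics/scene0.png pics/scene8.png pics/scene9.png pics/scene10z.png pics/scene11z.png
```

```text
pics/scene0.png 10232 [(np.float64(0.904), np.float64(2.36), array([-0.7, -0.6])), (np.float64(0.9), np.float64(0.78), array([0.5, 1.7])), (np.float64(0.898), np.float64(2.34), array([-0.7, -0.6])), (np.float64(0.897), np.float64(0.8), array([0.5, 1.7])), (np.float64(0.896), np.float64(2.38), array([-0.7, -0.7]))]
pics/scene8.png 10145 [(np.float64(0.897), np.float64(0.82), array([0.5, 2. ])), (np.float64(0.895), np.float64(2.4), array([-0.7, -0.4])), (np.float64(0.895), np.float64(0.84), array([0.5, 2. ])), (np.float64(0.894), np.float64(2.38), array([-0.7, -0.3])), (np.float64(0.893), np.float64(0.8), array([0.6, 2. ]))]
pics/scene9.png 8047 [(np.float64(0.851), np.float64(0.76), array([0.8, 2.3])), (np.float64(0.85), np.float64(0.8), array([0.8, 2.6])), (np.float64(0.849), np.float64(2.36), array([-0.4,  0.3])), (np.float64(0.849), np.float64(2.34), array([-0.4,  0.3])), (np.float64(0.849), np.float64(0.78), array([0.8, 2.6]))]
pics/scene10z.png 8989 [(np.float64(0.914), np.float64(2.46), array([-0.7, -0.4])), (np.float64(0.91), np.float64(2.48), array([-0.7, -0.5])), (np.float64(0.91), np.float64(0.88), array([0.5, 1.9])), (np.float64(0.908), np.float64(0.86), array([0.6, 2. ])), (np.float64(0.908), np.float64(2.44), array([-0.7, -0.4]))]
pics/scene11z.png 10307 [(np.float64(0.902), np.float64(1.42), array([0.2, 1.6])), (np.float64(0.901), np.float64(1.44), array([0.5, 1.2])), (np.float64(0.9), np.float64(1.48), array([0.5, 1.1])), (np.float64(0.899), np.float64(1.38), array([0.2, 1.7])), (np.float64(0.898), np.float64(1.46), array([0.5, 1.2]))]
```

```bash
python3 - <<'E'
from turn import *
s=monitor.read_state()
turnplan(s['tcp_pos'],75.12,36,4,corr=np.array([0,-.0015,0]))
E
```

```text
[[0.08, 0.006, 0.005, 0.459, 1], [0.08, 0.007, 0.005, 0.459, 1], [0.08, 0.007, 0.005, 0.458, 1], [0.081, 0.007, 0.005, 0.459, 1], [0.081, 0.007, 0.004, 0.459, 1], [0.081, 0.008, 0.005, 0.459, 1]] end tcp [0.5307 0.0232 0.3573] yaw 53.1
```

step_arm([
  [0.08,0.006,0.005,0.46,1],
  [0.08,0.007,0.005,0.46,1],
  [0.08,0.007,0.005,0.46,1],
  [0.081,0.007,0.005,0.46,1],
  [0.081,0.007,0.004,0.46,1],
  [0.081,0.008,0.005,0.45,1],
  [0,0,0,0,1],
])

```text
time_s: 18.35
tcp_pos: [0.5307, 0.0236, 0.3572]
ee_rot: [0.894, 0.448, -0.0, -0.0]
wrist_force: [-1.9, -2.0, -0.3]
grip_width: 0.0236
```

```bash
python3 sc.py 12; python3 thscene.py pics/scene12z.png
```

```text
18.35 [0.53065709 0.02362433 0.35718079] 53.173964289002335 [-1.88 -1.96 -0.28] [-0.521  0.653 -0.112]
pics/scene12z.png 10017 [(np.float64(0.896), np.float64(1.82), array([0.7, 0.9])), (np.float64(0.892), np.float64(1.8), array([0.7, 0.9])), (np.float64(0.892), np.float64(1.78), array([0.8, 1. ])), (np.float64(0.891), np.float64(1.84), array([0.7, 0.9])), (np.float64(0.891), np.float64(1.86), array([0.7, 0.8]))]
```

View pics/scene12z.png

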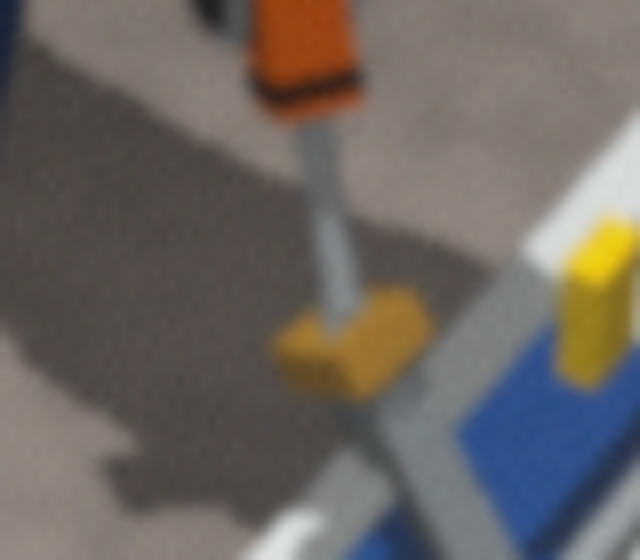

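```bash
python3 - <<'E'
from turn import *
s=monitor.read_state()
turnplan(s['tcp_pos'],53.17,51,3,corr=np.array([-.0005,-.0005,0]))
E
```

```text
[[0.056, 0.002, 0.003, 0.314, 1], [0.057, 0.002, 0.004, 0.314, 1], [0.057, 0.002, 0.003, 0.314, 1], [0.056, 0.002, 0.003, 0.314, 1], [0.057, 0.002, 0.003, 0.314, 1], [0.057, 0.002, 0.004, 0.314, 1]] end tcp [0.5402 0.0331 0.3564] yaw 38.1
```

step_arm([
  [0.056,0.002,0.003,0.314,1],
  [0.057,0.002,0.004,0.314,1],
  [0.057,0.002,0.003,0.314,1],
  [0.056,0.002,0.003,0.314,1],
  [0.057,0.002,0.003,0.314,1],
  [0.057,0.002,0.004,0.31,1],
  [0,0,0,0,1],
  [0,0,0,0,1],
])

```text
time_s: 19.4
tcp_pos: [0.5403, 0.0331, 0.3565]
ee_rot: [0.945, 0.326, -0.0, -0.0]
wrist_force: [-2.8, -1.5, -0.6]
grip_width: 0.0236
```

```bash
python3 sc.py 13; python3 thscene.py pics/scene13z.png
```

```text
19.4 [0.5403071  0.03307147 0.35650819] 38.111244345322795 [-2.77 -1.53 -0.61] [-0.214  0.78  -0.099]
pics/scene13z.png 9388 [(np.float64(0.897), np.float64(2.02), array([0.6, 0.9])), (np.float64(0.895), np.float64(2.04), array([0.6, 0.9])), (np.float64(0.894), np.float64(2.06), array([0.6, 0.8])), (np.float64(0.893), np.float64(2.0), array([0.7, 0.9])), (np.float64(0.892), np.float64(2.08), array([1. , 0.8]))]
```

View pics/scene13z.png

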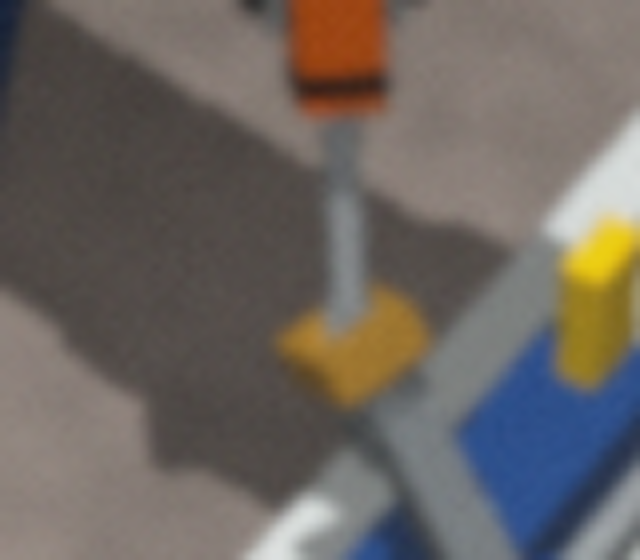

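step_arm([
  [-0.049,-0.039,-0.108,0,1],
  [-0.117,-0.094,-0.26,0,1],
  [-0.117,-0.094,-0.26,0,1],
  [-0.62,0.4,-0.4,0,1],
  [-0.62,0.4,-0.3,0,1],
  [0,0,0,0,1],
  [0,0,0,0,1],
])

```text
time_s: 20.32
tcp_pos: [0.5066, -0.0219, 0.4101]
ee_rot: [0.945, 0.326, 0.0, -0.0]
wrist_force: [0.7, -0.1, -0.6]
grip_width: 0.0234
```

```bash
cat > look.py <<'E'
from plan import *
import pickle,sys
from lean import lean
n=sys.argv[1]; c=np.array([.5665,-.0065,.119])+np.array([.5,0,-.866])*.0047
s=monitor.read_state(); print(s['time_s'],s['tcp_pos'],yawof(s),s['q'].round(2),abs(s['dq']).max())
cp=cams.camera_params('wrist'); pickle.dump((cp,s),open(f'pics/w{n}.pkl','wb'))
lean(f'pics/w{n}.png')
p=cv2.imread(f'pics/w{n}.png'); u,v=proj(cp,'wrist',c)[0].astype(int)
cv2.imwrite(f'pics/w{n}z.png',cv2.resize(p[v-45:v+45,u-50:u+50],None,fx=6,fy=6,interpolation=cv2.INTER_CUBIC)); print('off',u-50,v-45)
E
python3 look.py 14
```

```text
20.325 [ 0.50656044 -0.02189678  0.41008834] 38.0281049239584 [-0.44  0.36  0.48  1.92 -0.21  0.91  0.8 ] 0.01586538929315626
face centre(mean) tool [-0.0007 -0.011   0.1261] normal [-0.0018 -0.4489 -0.8936] lean y deg -26.67 x deg -0.12 3374 4699
px rect ((320.9999694824219, 346.9999694824219), (75.99998474121094, 75.99998474121094), -0.0)
off 347 216
```

View pics/w14z.png

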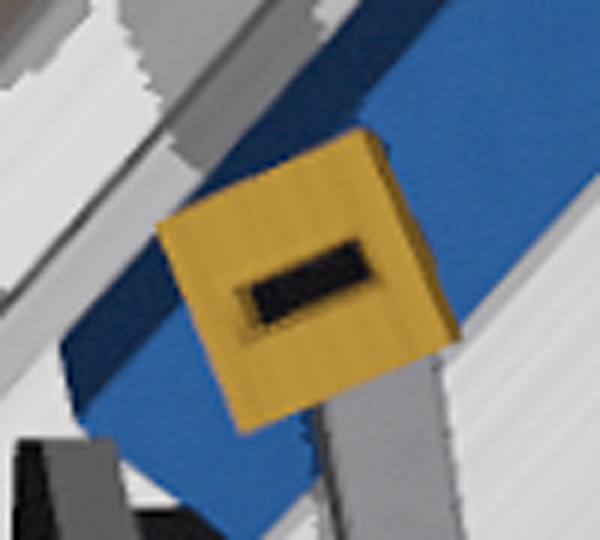

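```bash
python3 - <<'E'
from slotfit import *
cp,s=pickle.load(open('pics/w14.pkl','rb'))
k=lambda a:(347+a[0]/6-.4,216+a[1]/6-.4)
for X in ([(158,226),(363,128),(457,340),(242,432)],[(159,226),(363,130),(455,340),(242,430)],[(158,228),(361,129),(457,342),(243,432)]):
    r,f=fitslot(cp,'wrist',[k(a) for a in X],k((310,288)),2.1,c0=(.568,-.006,.115)); print(r.round(4),f)
    for d in (-.02,.02):
        import slotfit
        r2=least_squares(lambda p:[0],[0])
c=r[:3]
# fixed c predicted
E
```

```text
[ 0.5694 -0.0072  0.1142  1.9778] [ 0.7  0.3 -0.  -0.4 -0.1  0.1 -0.2  0.4 -0.6 -0.7]
[ 0.5705 -0.0077  0.1115  1.9818] [ 0.7  0.3  0.1 -0.4 -0.1  0.  -0.2  0.4 -0.6 -0.7]
[ 0.5698 -0.0075  0.1135  1.9741] [ 0.7  0.4 -0.  -0.4  0.1  0.1 -0.3  0.2 -0.6 -0.5]
```

```bash
python3 - <<'E'
from feas import *
lam=np.radians(26.8)
for dep in (5,7,9,10.5):
    for dl in (38,51,55,58,61):
        ths=[th for th in np.arange(1.6,2.9,.01) if min(clr(lam,np.radians(dl),th,dep)[:2])>0]
        print(dep,dl,round(min(ths),2) if ths else None, round(max(ths),2) if ths else None, round(clr(lam,np.radians(dl),min(ths)+.02,dep)[0],1) if ths else '')
E
```

```text
5 38 1.84 2.45 4.4
5 51 2.03 2.61 3.8
5 55 2.09 2.65 3.5
5 58 2.13 2.7 3.5
5 61 2.18 2.73 3.2
7 38 1.89 2.4 3.6
7 51 2.09 2.57 2.8
7 55 2.16 2.62 2.6
7 58 2.21 2.65 2.3
7 61 2.27 2.69 2.2
9 38 1.9 2.39 3.0
9 51 2.09 2.55 2.0
9 55 2.16 2.59 1.5
9 58 2.22 2.62 1.4
9 61 2.28 2.65 1.1
10.5 38 1.91 2.38 2.5
10.5 51 2.09 2.53 1.3
10.5 55 2.17 2.57 0.9
10.5 58 2.23 2.6 0.5
10.5 61 2.29 2.63 0.4
```

```bash
python3 - <<'E'
from turn import *
s=monitor.read_state()
p,y=plan(s['tcp_pos'],yawof(s),[.519,.0201,.395],59.1,4)
p,y=plan(p,y,[.519,.0201,.3746],59.1,1)
d=-ax; c,sn=np.cos(np.radians(y)),np.sin(np.radians(y)); print((d[0]*c+d[1]*sn),(d[0]*sn-d[1]*c),-d[2])
E
```

```text
[[0.222, -0.158, 0.093, -0.658, 1], [0.235, -0.137, 0.092, -0.658, 1], [0.247, -0.114, 0.093, -0.658, 1], [0.256, -0.092, 0.092, -0.658, 1]]
[[0.0, 0.0, 0.51, 0.001, 1]]
0.24998133974862624 0.4330234748572897 0.8660254037844385
```

step_arm([
  [0.222,-0.158,0.093,-0.658,1],
  [0.235,-0.137,0.092,-0.658,1],
  [0.247,-0.114,0.093,-0.658,1],
  [0.256,-0.092,0.092,-0.658,1],
  [0,0,0.51,0,1],
  [0.025,0.043,0.087,0,1],
  [0.025,0.043,0.087,0,1],
  [0.025,0.043,0.087,0,1],
  [0,0,0,0,1],
])

```text
time_s: 21.5
tcp_pos: [0.5251, 0.0193, 0.364]
ee_rot: [0.87, 0.493, -0.0, 0.0]
wrist_force: [-0.4, -0.2, -1.5]
grip_width: 0.0231
```

step_arm([
  [0.019,0.032,0.065,0,1],
  [0.019,0.032,0.065,0,1],
  [0,0,0,0,1],
])

```text
time_s: 21.88
tcp_pos: [0.528, 0.0193, 0.3586]
ee_rot: [0.87, 0.493, -0.0, -0.0]
wrist_force: [-0.3, 0.1, -0.9]
grip_width: 0.0236
```

step_arm([
  [0.009,0.016,0.032,0,1],
  [0.006,0.011,0.022,0,1],
  [0,0,0,0,1],
])

```text
time_s: 22.25
tcp_pos: [0.5291, 0.0192, 0.3567]
ee_rot: [0.87, 0.493, -0.0, -0.0]
wrist_force: [-0.7, -0.3, 1.0]
grip_width: 0.0233
```

```bash
python3 sc.py 15; python3 - <<'E'
from turn import *
s=monitor.read_state(); T=np.array([0,.0525,.2507])
turnplan(s['tcp_pos'],yawof(s),58,4,tip=T,corr=np.array([-.0003,-.0003,.001]))
E
```

```text
22.25 [0.52913945 0.01920486 0.35666798] 59.056327473640884 [-0.68 -0.34  1.04] [0.03  0.151 0.039]
[[0.091, 0.005, 0.002, 0.499, 1], [0.092, 0.006, 0.001, 0.499, 1], [0.092, 0.005, 0.002, 0.5, 1], [0.092, 0.006, 0.001, 0.499, 1], [0.092, 0.005, 0.002, 0.499, 1], [0.092, 0.005, 0.002, 0.499, 1], [0.091, 0.004, -0.002, 0.5, 1]] end tcp [0.5475 0.0369 0.3564] yaw 31.1
```

View pics/scene15z.png

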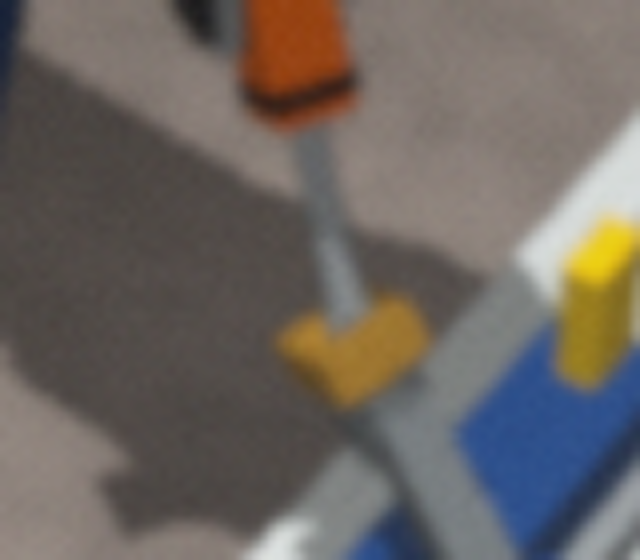

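step_arm([
  [0.091,0.005,0.002,0.5,1],
  [0.092,0.006,0.001,0.5,1],
  [0.092,0.005,0.002,0.5,1],
  [0.092,0.006,0.001,0.5,1],
  [0.092,0.005,0.002,0.5,1],
  [0.092,0.005,0.002,0.5,1],
  [0,0,0,0,1],
])

```text
time_s: 23.18
tcp_pos: [0.544, 0.0352, 0.3562]
ee_rot: [0.954, 0.301, -0.001, -0.0]
wrist_force: [-6.7, 1.2, 6.0]
grip_width: 0.0232
```

```bash
python3 sc.py 16; python3 thscene.py pics/scene13z.png pics/scene15z.png pics/scene16z.png
```

```text
23.175 [0.54404081 0.03523971 0.35617377] 35.005927271355496 [-6.74  1.21  5.97] [ 0.14   1.656 -0.166]
pics/scene13z.png 9388 [(np.float64(0.897), np.float64(2.02), array([0.6, 0.9])), (np.float64(0.895), np.float64(2.04), array([0.6, 0.9])), (np.float64(0.894), np.float64(2.06), array([0.6, 0.8])), (np.float64(0.893), np.float64(2.0), array([0.7, 0.9])), (np.float64(0.892), np.float64(2.08), array([1. , 0.8]))]
pics/scene15z.png 9431 [(np.float64(0.891), np.float64(2.04), array([0.6, 1.1])), (np.float64(0.888), np.float64(2.06), array([0.6, 1. ])), (np.float64(0.887), np.float64(2.02), array([0.6, 1.1])), (np.float64(0.886), np.float64(2.0), array([0.6, 1.1])), (np.float64(0.884), np.float64(2.08), array([0.9, 1. ]))]
pics/scene16z.png 9203 [(np.float64(0.901), np.float64(2.1), array([0.6, 1. ])), (np.float64(0.895), np.float64(2.12), array([0.6, 1. ])), (np.float64(0.892), np.float64(2.08), array([0.6, 1.1])), (np.float64(0.892), np.float64(2.14), array([0.9, 1. ])), (np.float64(0.888), np.float64(2.16), array([0.9, 1. ]))]
```

step_arm([
  [0.041,-0.002,-0.011,0.25,1],
  [0.041,-0.002,-0.011,0.25,1],
  [0,0,0,0,1],
  [0,0,0,0,1],
])

```text
time_s: 23.72
tcp_pos: [0.5469, 0.0369, 0.3569]
ee_rot: [0.963, 0.268, -0.0, -0.0]
wrist_force: [-3.9, 0.1, -3.6]
grip_width: 0.0232
```

```bash
python3 sc.py 17; python3 thscene.py pics/scene17z.png
```

```text
23.725 [0.54686827 0.03692688 0.35692274] 31.08649932786002 [-3.92  0.1  -3.65] [ 0.228  1.411 -0.127]
pics/scene17z.png 9130 [(np.float64(0.887), np.float64(2.14), array([0.9, 1.1])), (np.float64(0.885), np.float64(2.1), array([0.6, 1.1])), (np.float64(0.885), np.float64(2.16), array([0.9, 1. ])), (np.float64(0.885), np.float64(2.12), array([0.9, 1.1])), (np.float64(0.882), np.float64(0.6), array([2.1, 3.4]))]
```

step_arm([
  [-0.053,-0.033,-0.108,0,1],
  [-0.127,-0.08,-0.26,0,1],
  [-0.127,-0.08,-0.26,0,1],
  [-0.62,0.4,-0.4,0,1],
  [-0.62,0.4,-0.3,0,1],
  [0,0,0,0,1],
  [0,0,0,0,1],
])

```text
time_s: 24.65
tcp_pos: [0.5065, -0.016, 0.4106]
ee_rot: [0.964, 0.268, 0.0, -0.0]
wrist_force: [0.6, -0.5, -1.7]
grip_width: 0.0232
```

```bash
python3 look.py 18
```

```text
24.65 [ 0.50653291 -0.01596981  0.41059312] 31.042841580240022 [-0.5   0.37  0.53  1.92 -0.23  0.91  0.69] 0.01379636068213951
face centre(mean) tool [-0.0005 -0.0107  0.126 ] normal [ 0.0093 -0.4531 -0.8914] lean y deg -26.94 x deg 0.6 3273 4725
px rect ((321.0, 346.5), (77.0, 76.0), 90.0)
off 347 213
```

View pics/w18z.png

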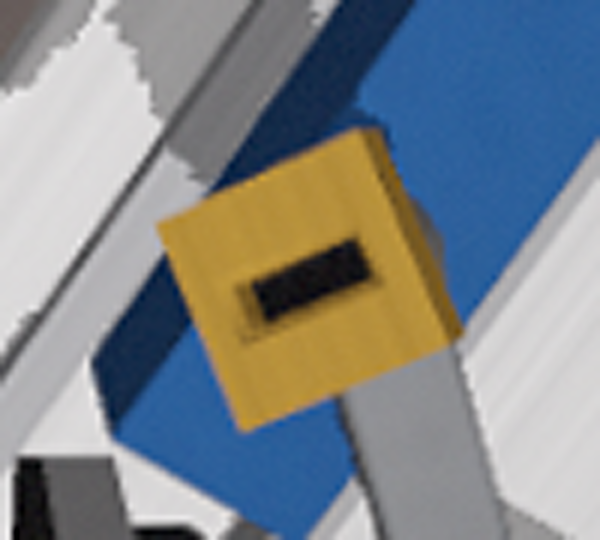

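```bash
cat > auto.py <<'E'
from slotfit import *
# automatic: refine head edges by intensity: optimise contrast of projected square edges (brass mask vs model silhouette IoU)
def auto(n,th0,off):
    cp,s=pickle.load(open(f'pics/w{n}.pkl','rb')); p=cv2.imread(f'pics/w{n}.png'); f=8
    x0,y0=off; z=cv2.resize(p[y0:y0+90,x0:x0+100],None,fx=f,fy=f,interpolation=cv2.INTER_CUBIC)
    hsv=cv2.cvtColor(z,cv2.COLOR_BGR2HSV); m=((hsv[...,0]>12)&(hsv[...,0]<28)&(hsv[...,1]>110)&(hsv[...,2]>60)).astype(np.uint8)
    nn,l,st,ct=cv2.connectedComponentsWithStats(m); ok=[i for i in range(1,nn) if st[i,4]>20000]; i=min(ok,key=lambda i:np.hypot(*(ct[i]-[400,370]))); m=(l==i).astype(np.uint8)
    cnt=max(cv2.findContours(m,cv2.RETR_EXTERNAL,cv2.CHAIN_APPROX_NONE)[0],key=cv2.contourArea); H=cv2.convexHull(cnt); hm=np.zeros_like(m); cv2.fillPoly(hm,[H],1)
    def sil(q):
        c,th=q[:3],q[3]; P=np.vstack([corners(c,th),corners(c-.014*ax,th)]); h=cv2.convexHull(((proj(cp,'wrist',P)-[x0,y0]+.5)*f-.5).astype(np.float32))[:,0]
        t=np.zeros_like(m); cv2.fillConvexPoly(t,np.round(h*16).astype(np.int32),1,shift=4); return 1-(t&hm).sum()/(t|hm).sum()
    from scipy.optimize import minimize
    best=None
    for dth in (-.1,0,.1):
        c0=np.array([.5665,-.0065,.119])-.004*(th0-.904)*ax
        r=minimize(sil,[*c0,th0+dth],method='Nelder-Mead',options=dict(initial_simplex=np.array([[*c0,th0+dth]]+[[*(c0+d),th0+dth+e] for d,e in [((.003,0,0),0),((0,.003,0),0),((0,0,.004),0),((0,0,0),.1)]]),xatol=1e-5,fatol=1e-6,maxiter=600))
        if best is None or r.fun<best.fun: best=r
    print(n,best.x.round(4),'1-IoU',round(best.fun,4))
if __name__=='__main__':
    auto('7',.9,(337,217)); auto('14',1.98,(347,216)); auto('18',2.1,(347,213))
E
python3 auto.py; python3 - <<'E'
from slotfit import *
cp,s=pickle.load(open('pics/w18.pkl','rb'))
k=lambda a:(347+a[0]/6-.4,213+a[1]/6-.4)
r,f=fitslot(cp,'wrist',[k(a) for a in [(159,226),(361,128),(459,336),(243,432)]],k((311,288)),2.1,c0=(.568,-.006,.115)); print(r.round(4),f)
E
```

```text
7 [ 0.5668 -0.0071  0.1169  0.8909] 1-IoU 0.0078
14 [ 0.5685 -0.0074  0.1153  1.9786] 1-IoU 0.0146
18 [ 0.5688 -0.0075  0.1147  2.0931] 1-IoU 0.0133
[ 0.5695 -0.007   0.1145  2.0784] [ 1.1  0.2 -0.1 -0.3 -0.1 -0.2 -0.5  0.9 -0.7 -0.7]
```

```bash
python3 - <<'E'
from turn import *
s=monitor.read_state()
plan(s['tcp_pos'],yawof(s),[.5226,-.2178,.42],-19.65,8)
E
```

```text
[[-0.283, 0.567, -0.03, 0.793, 1], [-0.22, 0.595, -0.031, 0.793, 1], [-0.152, 0.615, -0.03, 0.793, 1], [-0.083, 0.628, -0.03, 0.793, 1], [-0.013, 0.633, -0.03, 0.793, 1], [0.057, 0.632, -0.031, 0.793, 1], [0.126, 0.621, -0.03, 0.793, 1], [0.194, 0.603, -0.03, 0.793, 1]]
```

step_arm([
  [-0.283,0.567,-0.03,0.793,1],
  [-0.22,0.595,-0.031,0.793,1],
  [-0.152,0.615,-0.03,0.793,1],
  [-0.083,0.628,-0.03,0.793,1],
  [-0.013,0.633,-0.03,0.793,1],
  [0.057,0.632,-0.031,0.793,1],
  [0.126,0.621,-0.03,0.793,1],
  [0.194,0.603,-0.03,0.793,1],
  [0,0,0.8,0,1],
  [0,0,0.8,0,1],
  [0,0,0,0,1],
])

```text
time_s: 26.08
tcp_pos: [0.5223, -0.2174, 0.3542]
ee_rot: [0.985, -0.171, -0.002, -0.0]
wrist_force: [0.1, -0.9, -0.4]
grip_width: 0.0233
```

step_arm([
  [0,0,0.5,0,1],
  [0,0,0.37,0,1],
  [0,0,0,0,1],
])

```text
time_s: 26.45
tcp_pos: [0.5225, -0.218, 0.321]
ee_rot: [0.985, -0.171, -0.0, 0.0]
wrist_force: [-0.2, -0.3, -1.8]
grip_width: 0.0233
```

```bash
cat > sc2.py <<'E'
from plan import *
import sys
s=monitor.read_state(); print(s['time_s'],s['tcp_pos'],yawof(s),s['wrist_force'].round(2),s['torque'].round(3))
p,d=cams.snapshot('scene'); u,v=206,316; cv2.imwrite(f'pics/scene{sys.argv[1]}z.png',cv2.resize(p[v-60:v+40,u-50:u+70],None,fx=6,fy=6,interpolation=cv2.INTER_CUBIC))
E
python3 sc2.py 19
```

```text
26.45 [ 0.52248848 -0.21796265  0.32102161] -19.686380801596094 [-0.21 -0.3  -1.78] [-0.009 -0.035  0.016]
```

View pics/scene19z.png

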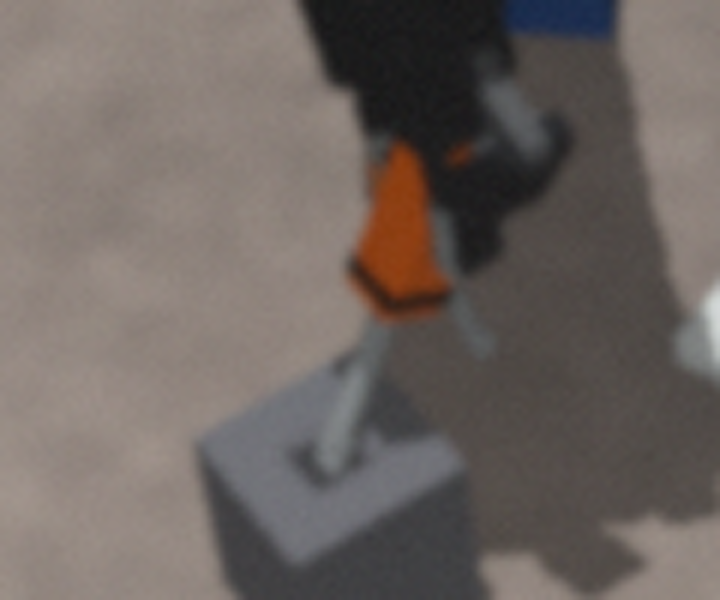

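step_arm([
  [0,0.3,0.02,0,1],
  [0,0.3,0,0,1],
  [0,0.3,0,0,1],
  [0,0.3,0,0,1],
  [0,0.1,0,0,1],
  [0,0,0,0,1],
])

```text
time_s: 27.25
tcp_pos: [0.5049, -0.2674, 0.321]
ee_rot: [0.985, -0.171, 0.001, -0.0]
wrist_force: [1.8, 3.5, 1.8]
grip_width: 0.0233
```

```bash
python3 sc2.py 20; python3 lean.py pics/w20.png
```

```text
27.25 [ 0.50491337 -0.26744585  0.32103872] -19.71898560153666 [1.77 3.52 1.83] [ 0.899 -0.419  0.011]
face centre(mean) tool [ 0.0002 -0.0118  0.1454] normal [ 0.0046  0.999  -0.0447] lean y deg 87.44 x deg 5.93 3753 7645
px rect ((320.4999694824219, 314.4999694824219), (76.99998474121094, 74.99998474121094), 0.0)
```

View pics/scene20z.png

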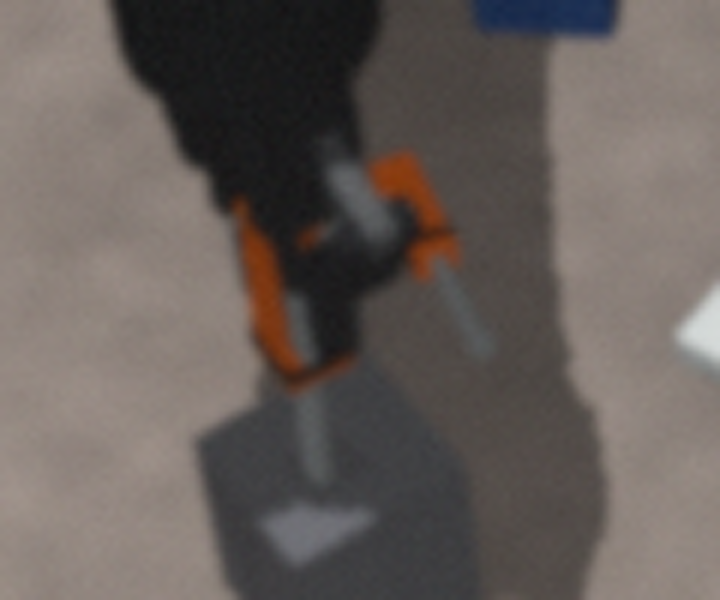

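View pics/w20.png

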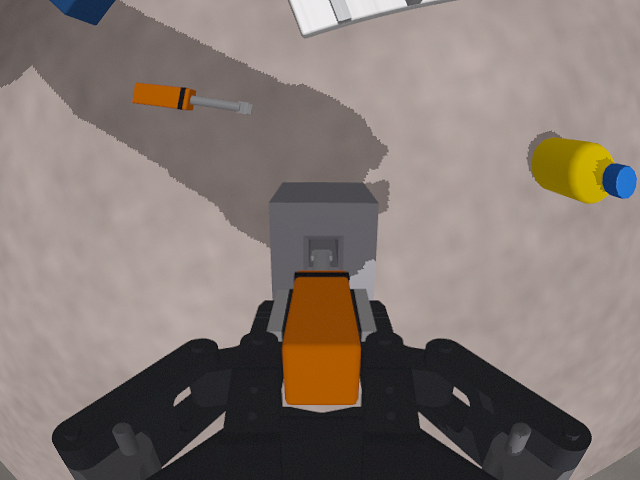

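step_arm([
  [0,0.16,0,0,1],
  [0,0,0,0,1],
  [0,-0.2,0,0,1],
  [0,0,0,0,1],
])

```text
time_s: 27.85
tcp_pos: [0.5056, -0.265, 0.3203]
ee_rot: [0.985, -0.171, -0.0, 0.0]
wrist_force: [-0.9, -0.0, -0.5]
grip_width: 0.0232
```

```bash
python3 sc2.py 21; python3 lean.py pics/w21.png
```

```text
27.85 [ 0.50562344 -0.26501528  0.32032953] -19.652465021391244 [-0.86 -0.03 -0.51] [-0.086  0.061 -0.016]
face centre(mean) tool [ 0.0002 -0.0118  0.1459] normal [-1.0e-04 -1.0e+00 -8.3e-03] lean y deg -89.53 x deg -0.71 4205 7763
px rect ((320.5, 315.0), (84.0, 77.0), 90.0)
```

View pics/w21.png

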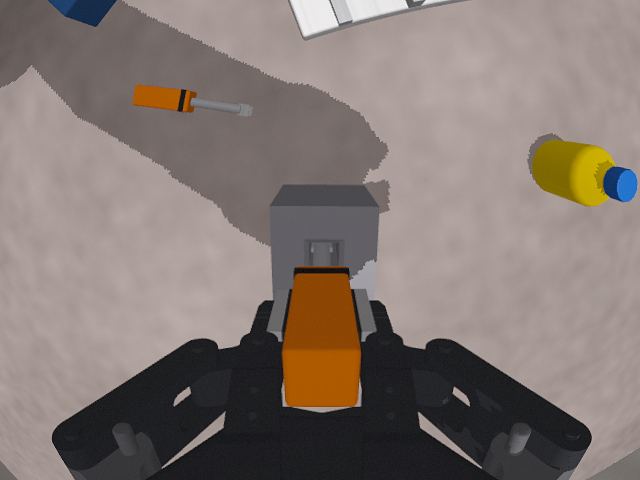

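step_arm([
  [0,0,0.6,0,1],
  [0,0,0.4,0,1],
  [0,0,0,0,1],
])

```text
time_s: 28.32
tcp_pos: [0.5052, -0.2655, 0.2795]
ee_rot: [0.985, -0.171, -0.001, -0.0]
wrist_force: [-0.2, -1.0, -0.5]
grip_width: 0.0233
```

step_arm([
  [0,0,0.05,0,1],
  [0,0,0.03,0,1],
  [0,0,0.02,0,1],
  [0,0,0,0,1],
])

```text
time_s: 28.82
tcp_pos: [0.5055, -0.2654, 0.2765]
ee_rot: [0.985, -0.171, 0.0, 0.0]
wrist_force: [0.5, -0.7, -1.8]
grip_width: 0.0233
```

step_arm([
  [0,0,0.02,0,1],
  [0,0,0.01,0,1],
  [0,0,0,0,0],
  [0,0,0,0,0],
  [0,0,0,0,0],
  [0,0,0,0,0],
])

```text
time_s: 29.58
tcp_pos: [0.5055, -0.2655, 0.2752]
ee_rot: [0.985, -0.171, 0.0, 0.0]
wrist_force: [0.4, -0.7, 0.3]
grip_width: 0.0858
```

```bash
python3 sc2.py 22; python3 lean.py pics/w22.png
```

```text
29.575 [ 0.50547515 -0.26547     0.27518069] -19.69388444900294 [ 0.39 -0.73  0.34] [ 0.025  0.023 -0.037]
face centre(mean) tool [-0.0002 -0.0122  0.1482] normal [-0.0019 -1.     -0.0018] lean y deg -89.89 x deg -46.62 3850 7436
px rect ((320.5, 310.0), (80.0, 75.0), 90.0)
```

View pics/w22.png

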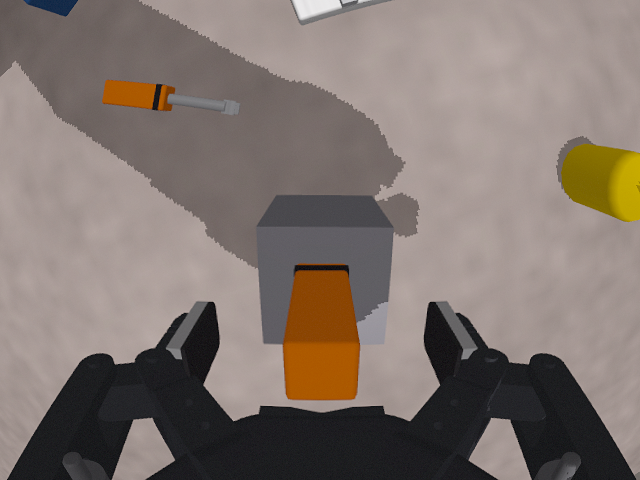

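```bash
python3 - <<'E'
from turn import *
s=monitor.read_state(); q=s['tcp_pos']
plan([q[0],q[1],q[2]+.1],yawof(s),[.604,.08,.36],-.9,11)
E
```

```text
[[-0.054, -0.815, 0.034, -0.214, 1], [-0.029, -0.816, 0.035, -0.214, 1], [-0.005, -0.816, 0.034, -0.214, 1], [0.019, -0.816, 0.035, -0.214, 1], [0.044, -0.816, 0.034, -0.214, 1], [0.068, -0.813, 0.035, -0.214, 1], [0.093, -0.812, 0.034, -0.214, 1], [0.116, -0.808, 0.035, -0.214, 1], [0.141, -0.804, 0.034, -0.214, 1], [0.164, -0.8, 0.035, -0.214, 1], [0.189, -0.794, 0.034, -0.214, 1]]
```

step_arm([
  [0,0,-0.6,0,0],
  [0,0,-1,0,0],
  [0,0,-0.9,0,0],
  [-0.054,-0.815,0.034,-0.214,0],
  [-0.029,-0.816,0.035,-0.214,0],
  [-0.005,-0.816,0.034,-0.214,0],
  [0.019,-0.816,0.035,-0.214,0],
  [0.044,-0.816,0.034,-0.214,0],
  [0.068,-0.813,0.035,-0.214,0],
  [0.093,-0.812,0.034,-0.214,0],
  [0.116,-0.808,0.035,-0.214,0],
  [0.141,-0.804,0.034,-0.214,0],
  [0.164,-0.8,0.035,-0.214,0],
  [0.189,-0.794,0.034,-0.214,0],
  [0,0,0,0,0],
  [0,0,0,0,0],
])

```text
time_s: 31.68
tcp_pos: [0.604, 0.0797, 0.3599]
ee_rot: [1.0, -0.008, -0.0, 0.0]
wrist_force: [-0.4, 0.4, 0.3]
grip_width: 0.0852
```

```bash
python3 - <<'E'
from plan import *
from fit import fit
s=monitor.read_state(); print(s['time_s'],s['tcp_pos'],yawof(s))
cp=cams.camera_params('wrist'); p,d=cams.snapshot('wrist'); W=cloud(cp,'wrist',d); cv2.imwrite('pics/w23.png',p); fit(W,p,'w23')
pt,dt=cams.snapshot('top'); ct=cams.camera_params('top'); Wt=cloud(ct,'top',dt); cv2.imwrite('pics/top23.png',pt)
z=Wt[...,2]; reg=(abs(Wt[...,0]-.5)<.08)&(abs(Wt[...,1]+.268)<.08)
for lo,hi,n in [(.14,.16,'drv'),(.07,.09,'stand')]:
    m=reg&(z>lo)&(z<hi); r=cv2.minAreaRect(Wt[m][:,:2].astype(np.float32)); print(n,r,m.sum(),Wt[m].mean(0), np.percentile(Wt[m][:,2],[5,50,95]))
E
```

```text
31.675 [0.60400515 0.07969248 0.35993234] -0.8839013961422407
w23 blocktop [0.6033 0.0229] [0.1342 0.0398] 89.15 5021 [0.6045 0.0312 0.0499]
w23 griptop [0.6036 0.0747] [0.0241 0.0119] 89.64 616 [0.6038 0.0751 0.095 ]
w23 base [0.6239 0.0585] [0.3066 0.1607] 89.08 41051 [0.6286 0.0995 0.0165]
w23 fence [0.6315 0.0722] [0.2789 0.0108] 89.08 3716 [0.6316 0.0872 0.031 ]
w23 lip [0.5767 0.0896] [0.2454 0.0109] 89.08 3234 [0.577 0.099 0.023]
w23 cap [ 0.6699 -0.0587] [0.0167 0.0308] 88.72 538 [ 0.6682 -0.0553  0.1126]
w23 brass [0.5802 0.004 ] [0.0098 0.0311] 43.32 615 [0.5796 0.0047 0.113 ]
drv ((0.5024524927139282, -0.26417073607444763), (0.02346991002559662, 0.024467483162879944), 69.94580078125) 104 [ 0.50172168 -0.26377718  0.14934336] [0.14282037 0.14959156 0.15431454]
stand ((0.5025338530540466, -0.2678651511669159), (0.06530047208070755, 0.06622502207756042), 69.70216369628906) 475 [ 0.49912178 -0.26508552  0.07969962] [0.07398765 0.07969802 0.08540532]
```

View pics/w23.png

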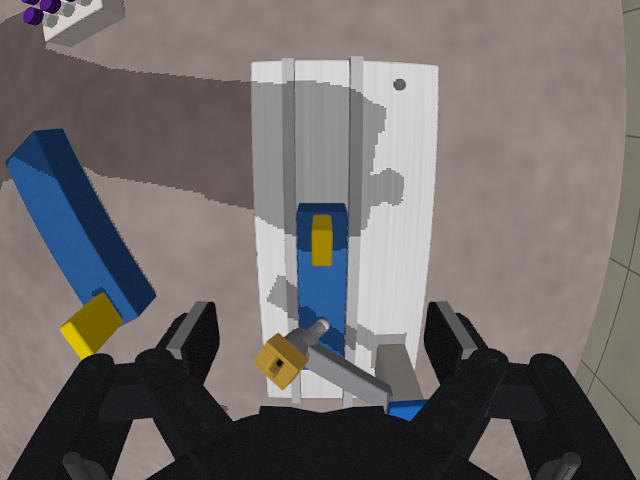

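step_arm([
  [0,0.125,0.6,0,0],
  [0,0,0.9,0,0],
  [0,0,0.9,0,0],
  [0,0,0.5,0,0],
  [0,0,0.25,0,0],
  [0,0,0,0,0],
])

```text
time_s: 32.52
tcp_pos: [0.6041, 0.0748, 0.2342]
ee_rot: [1.0, -0.008, 0.0, 0.0]
wrist_force: [0.0, 0.1, -1.0]
grip_width: 0.0853
```

```bash
python3 - <<'E'
from plan import *
s=monitor.read_state(); print(s['time_s'],s['tcp_pos'],yawof(s),s['wrist_force'])
p,d=cams.snapshot('wrist'); cv2.imwrite('pics/w24.png',p)
E
```

```text
32.525 [0.60410824 0.07477236 0.23421267] -0.880938482551087 [ 0.01459496  0.11294724 -1.00357976]
```

View pics/w24.png

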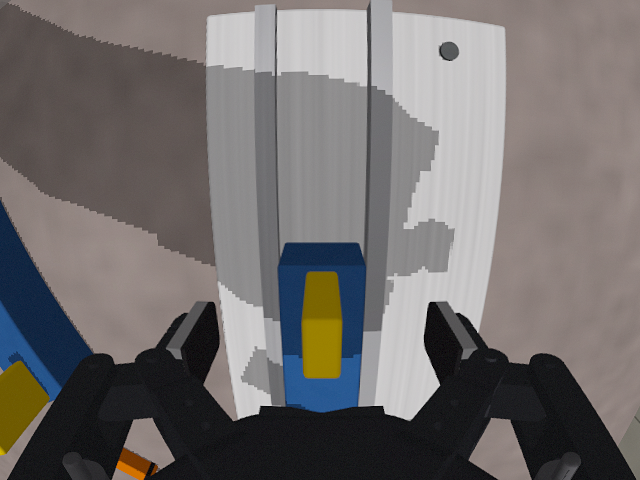

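step_arm([
  [0,0,0,0,1],
  [0,0,0,0,1],
  [0,0,0,0,1],
  [0,0,0,0,1],
  [0,0,0,0,1],
])

```text
time_s: 33.2
tcp_pos: [0.604, 0.075, 0.2342]
ee_rot: [1.0, -0.008, 0.0, -0.0]
wrist_force: [-0.1, -0.0, 4.8]
grip_width: 0.0134
```

step_arm([
  [0,-0.06,0,0,1],
  [0,-0.1,0,0,1],
  [0,-0.1,0,0,1],
  [0,-0.1,0,0,1],
  [0,-0.1,0,0,1],
  [0,0,0,0,1],
])

```text
time_s: 33.95
tcp_pos: [0.6044, 0.0925, 0.2342]
ee_rot: [1.0, -0.008, 0.0, 0.001]
wrist_force: [-0.3, -5.6, 5.0]
grip_width: 0.0133
```

```bash
python3 - <<'E'
from plan import *
s=monitor.read_state(); print(s['time_s'],s['tcp_pos'],s['wrist_force'].round(2),s['torque'].round(3))
p,d=cams.snapshot('scene'); cv2.imwrite('pics/scene25z.png',cv2.resize(p[190:310,250:410],None,fx=4.5,fy=4.5,interpolation=cv2.INTER_CUBIC))
E
```

```text
33.95 [0.60435488 0.09249405 0.2341969 ] [-0.25 -5.55  5.04] [-1.093  0.092 -0.065]
```

View pics/scene25z.png

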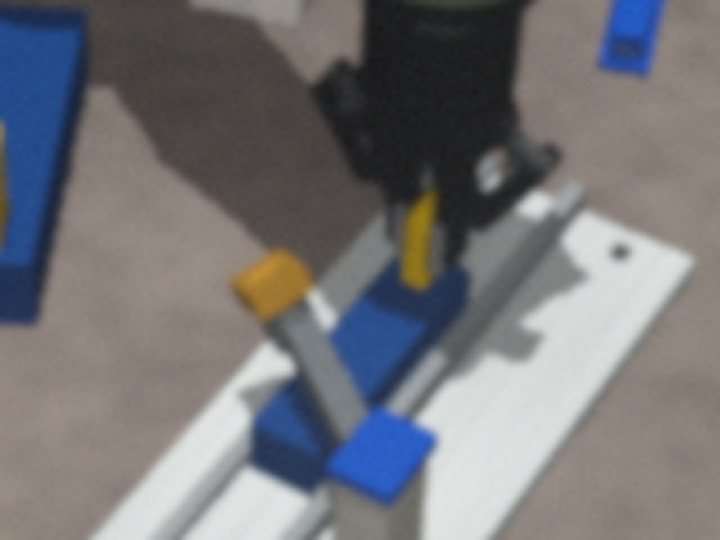

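step_arm([
  [0,-0.1,0,0,1],
  [0,-0.1,0,0,1],
  [0,-0.13,0,0,1],
  [0,-0.13,0,0,1],
  [0,-0.13,0,0,1],
  [0,0,0,0,1],
])

```text
time_s: 34.75
tcp_pos: [0.6047, 0.1163, 0.2342]
ee_rot: [1.0, -0.008, 0.0, 0.001]
wrist_force: [0.5, -4.7, 5.4]
grip_width: 0.0132
```

step_arm([
  [0,-0.13,0,0,1],
  [0,-0.13,0,0,1],
  [0,-0.13,0,0,1],
  [0,-0.13,0,0,1],
  [0,-0.13,0,0,1],
  [0,-0.08,0,0,1],
  [0,0,0,0,1],
])

```text
time_s: 35.62
tcp_pos: [0.6052, 0.1459, 0.2342]
ee_rot: [1.0, -0.008, 0.0, 0.0]
wrist_force: [0.6, -2.8, 5.0]
grip_width: 0.0131
```

step_arm([
  [0,0,0,0,0],
  [0,0,0,0,0],
  [0,0,0,0,0],
  [0,0,0,0,0],
  [0,0,-0.5,0,0],
  [0,0,-0.8,0,0],
  [0,0,-0.9,0,0],
  [0,0,-0.9,0,0],
  [0,0,0,0,0],
  [0,0,0,0,0],
])

```text
time_s: 36.88
tcp_pos: [0.6048, 0.1462, 0.3584]
ee_rot: [1.0, -0.007, 0.0, -0.0]
wrist_force: [-0.2, -0.5, -0.0]
grip_width: 0.0853
```

```bash
python3 - <<'E'
from plan import *
from fit import fit
import pickle
s=monitor.read_state(); print(s['time_s'],s['tcp_pos'],yawof(s))
cp=cams.camera_params('wrist'); p,d=cams.snapshot('wrist'); W=cloud(cp,'wrist',d); cv2.imwrite('pics/w26.png',p); fit(W,p,'w26'); pickle.dump((cp,s),open('pics/w26.pkl','wb'))
for n in ['top','scene']:
    pt,dt=cams.snapshot(n); ct=cams.camera_params(n); Wt=cloud(ct,n,dt); cv2.imwrite(f'pics/{n}26.png',pt); 
    fit(Wt,pt,n)
    if n=='top':
        z=Wt[...,2]; reg=(abs(Wt[...,0]-.5)<.08)&(abs(Wt[...,1]+.268)<.08)
        for lo,hi,k in [(.14,.16,'drv'),(.07,.09,'stand')]:
            m=reg&(z>lo)&(z<hi); r=cv2.minAreaRect(Wt[m][:,:2].astype(np.float32)); print(k,r,np.percentile(Wt[m][:,2],[5,50,95]))
    for t in ["tube_rack","bottle","stapler"]:
        for r in cams.recognise(n,t)[:1]:
            u,v=[int(round(x)) for x in r['point']]; print(n,t,round(r['confidence'],2),(u,v),Wt[v,u].round(3))
E
```

```text
36.875 [0.60480148 0.14623572 0.35836604] -0.8593255142065189
w26 blocktop [0.6041 0.0851] [0.1506 0.0398] 89.26 6611 [0.6043 0.0863 0.05  ]
w26 griptop [0.6045 0.1458] [0.0237 0.012 ] 89.56 638 [0.6046 0.1461 0.095 ]
w26 base [0.6239 0.0594] [0.3042 0.1607] 88.94 30979 [0.631  0.086  0.0169]
w26 fence [0.6315 0.0756] [0.2719 0.0109] 89.11 3110 [0.6317 0.0962 0.031 ]
w26 lip [0.5766 0.0817] [0.2609 0.0108] 89.02 2910 [0.5771 0.1009 0.0231]
top blocktop [0.6003 0.0698] [0.1173 0.0405] 88.73 634 [0.6005 0.0695 0.0495]
top base [0.6185 0.0049] [0.2658 0.1599] 89.17 2241 [ 0.5847 -0.0339  0.0167]
top fence [ 0.6253 -0.0691] [0.0191 0.0094] 86.14 30 [ 0.6255 -0.0696  0.0304]
top lip [0.5696 0.0328] [0.0053 0.0064] 85.82 9 [0.5697 0.0328 0.0231]
top cap [ 0.6681 -0.0744] [0.0414 0.0346] 84.31 213 [ 0.6679 -0.0742  0.1138]
drv ((0.5022391676902771, -0.2643778920173645), (0.0245601125061512, 0.02538183704018593), 67.07914733886719) [0.14286671 0.14938272 0.15546876]
stand ((0.5021303296089172, -0.26760172843933105), (0.06490834057331085, 0.06568006426095963), 69.99848175048828) [0.07339511 0.07952711 0.08546862]
top bottle 0.6 (434, 178) [ 0.698 -0.277  0.074]
top stapler 0.58 (186, 246) [0.572 0.388 0.031]
scene blocktop [0.6073 0.0725] [0.1319 0.0431] 89.23 660 [0.6095 0.0708 0.0474]
scene base [0.6272 0.0412] [0.345  0.1619] 88.79 4987 [ 6.422e-01 -6.000e-04  1.450e-02]
scene fence [ 0.6321 -0.1143] [0.0195 0.0099] 88.15 37 [ 0.6323 -0.115   0.0298]
scene cap [ 0.6748 -0.076 ] [0.0458 0.0347] 89.7 299 [ 0.6753 -0.0774  0.1119]
scene brass [ 0.5818 -0.0194] [0.0257 0.0163] 29.4 77 [ 0.5825 -0.018   0.1123]
scene tube_rack 0.63 (312, 168) [0.404 0.283 0.079]
scene bottle 0.71 (211, 320) [ 0.519 -0.273  0.125]
scene stapler 0.7 (211, 317) [ 0.52  -0.272  0.134]
```

View pics/w26.png

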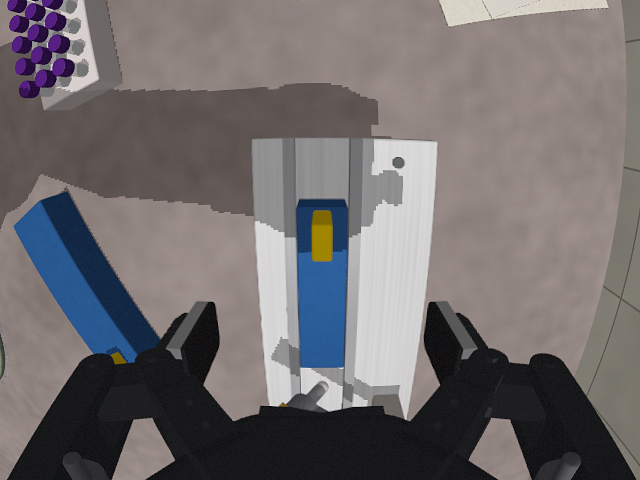

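View pics/scene26.png

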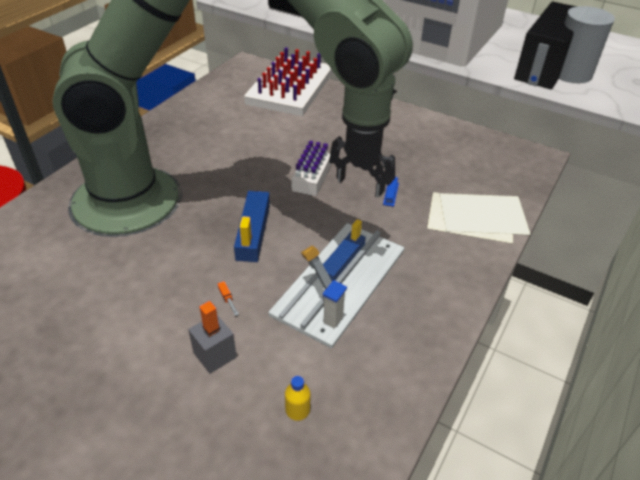

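```bash
python3 - <<'E'
from station import monitor, order
print(order.finish_job()); print(monitor.read_state()['time_s'])
E
```

```text
the job is handed in; nothing more can be done
None
the job is handed in; nothing more can be done
```

The job is done and handed in, at about 37 s of the 64 s allowed; no verdict came back.

**What I did**
- **Driver:** I gripped it across the blade's width and tipped it about 27° in the fingers against the rim of its stand, so that it lined up with the leaning screw.
- **Screw:** It started at about 0.90 rad. The first turn ended at about 1.98 rad, short of touching, so I put the driver in again and turned further.
- **Return and draw:** I set the driver upright against the wall of the hole and lowered it into the stand. Then I drew the block 71 mm along +y by its yellow grip.

**Last checks**
- **Screw angle:** Two fits to the same wrist picture gave 2.08 and 2.09 rad. I took that picture before drawing the block and did not measure the angle again afterwards.
- **Nose drag:** I could not read the nose force directly. The pull was about 5.6 N under the nose and fell to 2.8 N once clear, so it did drag.
- **Block:** It stands in the track about 93 mm along +y, against the 81 mm needed. It is centred to about 1 mm and flat on the floor.
- **Driver:** It is upright and fully down. It sits about 3 to 4 mm off the hole's centre; the limit is 8 mm.

**What disagreed**
- The cameras differ by 2 to 4 mm, and the coarse angle fit from the scene camera was up to about 0.1 rad off, so I relied on the wrist fits.
- In the last pictures the networks placed the bottle (top camera) and the stapler (top camera) close to where they started. In the scene camera they reported both on the driver instead. The tube rack showed about 11 mm off from its first reading there; these are rough points, and I never went near it.
- The small look-alike driver, which is not part of the job, appears slightly moved since the first picture. I did not find out why.

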